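Putting the go-backs away at a game shop's till

ROBOT

A 7-joint arm with a two-finger parallel gripper is mounted at the origin on a cart in front of the work surface, level with it; the furniture and walls round the work are solid. World frame = base frame: x ahead of the robot, y to its left, z up, the work surface at z = 0. Lengths are in m, angles in rad, forces in N, time in s.
With the tool pointing down it reaches from about 0.425 to 0.875 m from the base axis. Payload 8.4 kg.
Tool frame: the origin (TCP) lies at the very end of the fingers, on their centre line; the grasp point (between the pads) lies 19 mm behind it (grip_depth is the distance from the TCP to the grasp point, in m); z points along the fingers, y is the line along which they close (so a half turn about z gives the same grasp; the last joint's range is limited). The gripper opens to 85 mm and grips with 20 to 120 N. Pads are 22 mm wide; open, the fingers measure 114 mm over their backs; the gripper's body (76 mm by 85 mm) begins 54 mm behind the grasp point. The pads swing forward as they close: fully open they stand 13 mm farther back than shut.
Start: joints at [-1.313, 0.333, 0.04, 1.465, -0.013, 1.343, -0.059], TCP at [0.227, 0.609, 0.194] pointing down, gripper open.
Joint ranges: [-2.58, 2.58], [-0.38, 2.09], [-1.3, 1.39], [0.25, 2.4], [-1.5, 4.64], [0.08, 2.09], [-2.65, 2.65]. Speed limits (rad/s): [2.22, 2.22, 2.79, 2.79, 3.14, 3.14, 3.14].

INTERFACE

Orientations are given as a unit quaternion [w, x, y, z].
In Python, from workcell import * gives the robot as it stands.
- The arm moves only by the tool play_rows, never from a script. Its argument "increments" is a list that holds one entry, the list of rows, each a list of 5 numbers: the finger opening in mm, from 0 to 85.4, then the shift along the tool's x, y, z in mm, then the turn about the tool's z in rad. A call has 1 to 10 rows; each row shifts and turns the commanded pose from where the row before left it, along the tool's axes as they then stand; what a row does not reach is not made up. A row lasts 1/10 s, in which the tool goes at most 50 mm and 8.59 degrees, less where a joint would pass 70% of its speed; a pose out of reach is approached as far as the arm can. A call with a gripper value outside its range is refused whole. The fingers move at their own pace and stop on an object; "grip_force" is the grip in N (left out, the last holds). Time passes only in rows, so rows that do not move let the fingers close. It gives the time, the measured TCP pose, the force, the opening and the grip force at its end, in the units of the state.
- sense(): the state, without advancing time (a new reading comes with each control period).
- read_camera(name): name is "scene" or "top" or "wrist"; returns the picture (400x640x3 uint8, blue, green, red); there is no depth.
- camera_info(name): a dict with "fov_y" (degrees; the focal length in pixels is half the picture's height over the tangent of half this angle, whatever the lens; pixels are square), "cx", "cy" (the principal point, pixels), "cam_to_world" (4x4, takes a point from camera to world coordinates). Camera axes: x right, y up, looking along -z (the intrinsics and any distortion apply to the point x, -y, -z); pixel columns grow to the right and rows downward; lengths in m; the calibration is good to about 2 mm. A picture is of the moment at which its call begins: read the wrist's pose just before it. camera_info takes no time and is no camera call; for the wrist camera it gives the pose at the moment of the call.
- sign_off(): hands the job in; it is judged then, once.
The state is a dict: "time_s": time; "joint_pos": joint angles; "qvel": joint speeds; "tau": joint torques, N m; "tcp_pos": TCP position; "eef_rot": TCP orientation; "contact_force": force on the tool from outside, world axes, zero at the start; "wrist_torque": the same for the moment, N m; "opening": finger opening in m; "finger_force": force on a finger pad.
Only numpy, scipy, OpenCV 4.12 (cv2) and the standard library are available. Lean on these libraries where they do the work, as an engineer would, in place of code of your own. Each camera call takes 0.05 s, during which the arm holds its last target. There are 200 camera calls.

TASK

Customers have left five things lying on the counter; put each back where its kind is kept. Stand the two paint pots in the two empty front bays of the paint rack, one in each; stand the pocket card game and the tuck box upright in the red display, each squarely in front of the box of its own kind with a broad side to the front; and put the die in the bowl of dice. Leave the sand timer and the tape roll where they are.

Things in the scene. Friction and masses are not known exactly. Their poses are not given: they have to be found in the camera images.
- pot_a: A hobby paint pot: upright plastic cylinder 30 mm in diameter and 46 mm tall (the cap is the upper part), about 45 g, standing loose on the counter. Origin: centre of its underside, z up along its axis. It looks like its fellow apart from the print; the two are interchangeable.
- pot_b: The other paint pot, same size and shape. Origin: centre of its underside, z up along its axis.
- pocket_pack_foot (a point): The pocket card game: the wide, thin box, 74 mm wide x 19 mm thick x 98 mm tall, about 90 g, standing loose on its narrow foot. Point: centre of its underside; x along its 74 mm width, y through its 19 mm thickness, z up. Grip it across the 19 mm.
- tuck_box_foot (a point): The tuck box of cards: narrower and thicker than the pocket game, 66 mm wide x 24 mm thick x 92 mm tall, about 120 g, standing loose on its foot. Point: centre of its underside; x along its 66 mm width, y through its 24 mm thickness, z up. Grip it across the 24 mm.
- die_mid (a point): The loose six-sided die, a 19 mm cube of about 12 g lying on the counter. Point: centre of the cube; x and y square to its side faces, z up.
- paint_rack: Paint rack, a fixed plywood tray 108 x 108 mm with four bays 48 mm square. Origin: centre of underside; -x is its front, roughly towards the robot. Front bays empty: centres (-26, 26), (-26, -26) mm, floor 6 mm up, walls 18 mm high. Back bays at (26, 26), (26, -26) mm hold fixed pots, tops at 60 mm; their side walls are 28 mm high, the board behind 44 mm.
- display: Red card display, a fixed open tray. Origin: centre of underside, floor 2 mm up; +y to its low front (faces the robot, about world -x). Inside x -93 to 93, y -55 to 55 mm; walls: front 57, back 122, sides 85 to 122 mm high. At its back stand a fixed pocket game (x = 47 mm, front face y = -34) and a fixed tuck box (x = -47, face y = -30), tops 100 and 94 mm; free in front, middle y = 14 mm.
- dice_bowl: Round dark wooden bowl of dice, fixed, rim 120 mm across and 46 mm high, wall 5 mm. Origin: centre of underside; inner floor 6 mm up, 54 mm across, curving up to the rim. Three fixed dice lie in it at (19, 0), (-4, -22), (0, 21) mm, tops at 22 to 25 mm. The new die may lie on the floor, the slope or those dice.
- sand_timer: A sand timer 36 mm in diameter and 85 mm tall with wooden end discs, standing loose among the things; it stays. Origin: centre of its underside, z up.
- tape_roll: A roll of packing tape lying flat, 58 mm in diameter and 24 mm high, loose among the things; it stays. Origin: centre of its underside, z up.
Mind the look-alikes: they are no part of the job. What is shaped like the pot_b but brown is not meant.

How it is judged:
By the outcome, as a careful person would: the job done as asked, in the order asked, and still so for the second after the job is handed in, with the robot touching nothing.
It also fails if it takes over 106 s, if anything falls off the work surface, if the arm or the gripper's body presses on something with over 40 N, if the wrist force passes 120 N, or if a joint passes its speed limit or range.

## Working session

There is one attempt and no reset: what is moved stays moved. The work goes in short steps, Python scripts to look and compute and a tool call to move; the robot and the scene stay as the last step left them, time stands still between calls to the robot, and variables do not carry over. Pictures are saved under pics/ and viewed, at most 14 in all, crops included, and the job is handed in when it is done.

Besides the shell and the picture viewer there is one more tool, called after "Emit:" as a command line: name --argument value ..., lists and objects as JSON in quotes. play_rows: Moves the arm, as the interface text tells. Its arguments: {"type":"object","properties":{"increments":{"type":"array"},"grip_force":{"type":"number"}},"required":["increments"]}

```bash
mkdir -p pics; ls; python3 - <<'E'
from workcell import *
import cv2
for n in("scene","top"):
    cv2.imwrite(f"pics/{n}0.png",read_camera(n)); c=camera_info(n); print(n,c)
s=sense(); print(s)
E
```

```text
pics
scene {'fov_y': 43.941439590533825, 'cx': 327.6807238095593, 'cy': 202.23487635944696, 'cam_to_world': array([[-0.76626168,  0.41196167, -0.49308277,  0.08827469],
       [-0.64236362, -0.508559  ,  0.57335567,  0.53303015],
       [-0.01456112,  0.75607891,  0.65431846,  0.62072265],
       [ 0.        ,  0.        ,  0.        ,  1.        ]])}
top {'fov_y': 46.22142232529495, 'cx': 313.2291949228303, 'cy': 199.23419454136075, 'cam_to_world': array([[ 0.01290758,  0.99612347, -0.08701389,  0.42902235],
       [-0.99986457,  0.0137465 ,  0.00904887,  0.03481133],
       [ 0.01020993,  0.08688531,  0.996166  ,  0.88327191],
       [ 0.        ,  0.        ,  0.        ,  1.        ]])}
{'time_s': 0.1, 'joint_pos': array([-1.31316006,  0.33384827,  0.03986297,  1.4661802 , -0.01336177,
        1.34328168, -0.05850947]), 'qvel': array([ 3.69383441e-03, -2.29834489e-03, -5.76680588e-04, -3.31785601e-03,
       -6.81500340e-05,  1.56197414e-03, -3.19489914e-04]), 'tau': array([ 4.66231053e-03, -6.60012174e+01,  1.37096252e+00, -4.06476116e+01,
        1.71497773e-02,  8.85915040e-03,  1.15651505e-05]), 'tcp_pos': array([0.22692661, 0.60861162, 0.1931062 ]), 'eef_rot': array([-6.38798555e-05,  1.77476248e-01,  9.84124816e-01, -7.23382309e-04]), 'contact_force': array([ 0.38236287,  0.38618896, -0.12145752]), 'wrist_torque': array([0.00103292, 0.03258832, 0.00742819]), 'finger_force': 0.0, 'opening': 0.08538395184703801}
```

View pics/scene0.png

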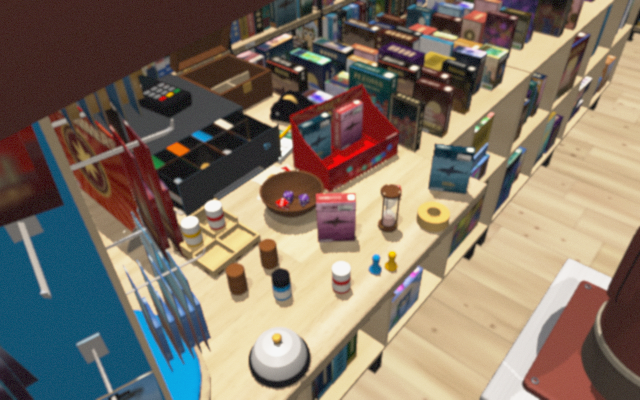

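View pics/top0.png

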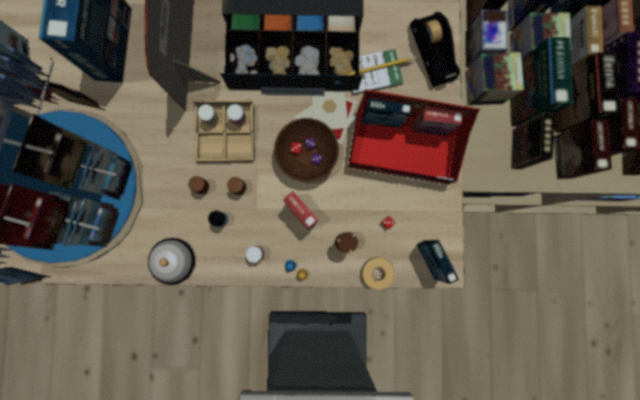

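Candidates in the top picture:
- **Pots:** black-cap/blue at (217,218) and white/red at (255,255). The brown ones at (198,186) and (236,186) are decoys.
- **Boxes:** pink at (300,211) and blue at (437,261).
- **Die:** red at (388,222). The pawns at (291,266) and (302,274) and the dice in the bowl are not meant.
- **Staying put:** timer (346,242) and tape (378,273).

I'll check these in close crops.

```bash
python3 - <<'E'
import cv2
a=cv2.imread("pics/top0.png")[85:295,180:490]
cv2.imwrite("pics/topc.png",cv2.resize(a,None,fx=2.5,fy=2.5,interpolation=cv2.INTER_CUBIC))
a=cv2.imread("pics/scene0.png")[80:310,170:490]
cv2.imwrite("pics/scenec.png",cv2.resize(a,None,fx=2.5,fy=2.5,interpolation=cv2.INTER_CUBIC))
E
```

```text
(no output)
```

View pics/topc.png

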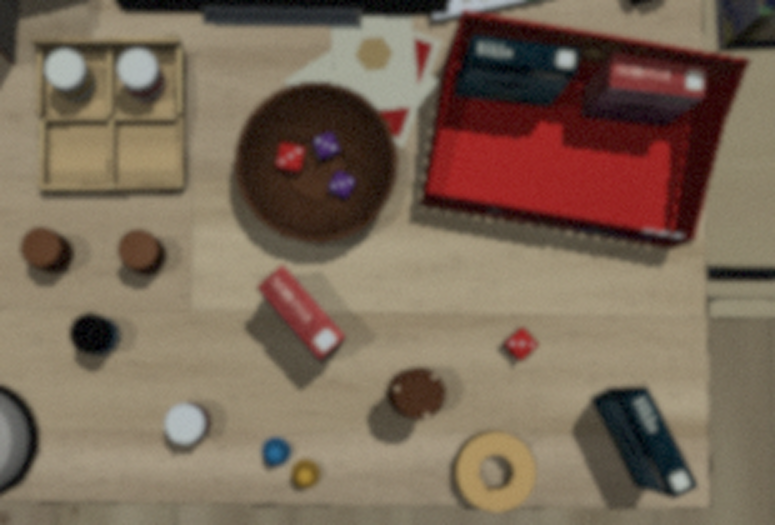

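View pics/scenec.png

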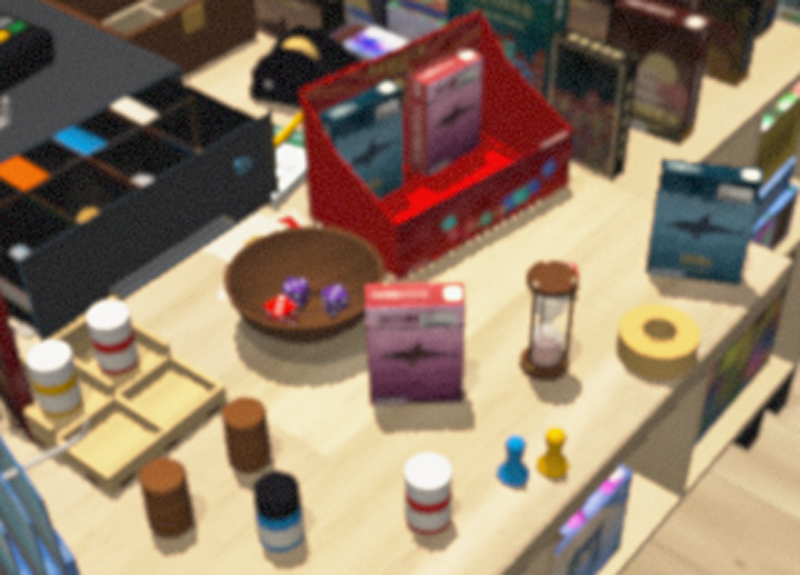

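The crops show blue-label and white/red pots as the loose ones, and the two brown ones as decoys. The blue box at (640,440) matches the pocket game on the left of the display, and the pink box at (302,312) matches the tuck box on the right. The loose die is at (520,344). Next I'll fit poses to these.

```bash
cat > h.py <<'E'
import numpy as np,cv2
from scipy.optimize import least_squares
from workcell import *
C={n:camera_info(n) for n in("scene","top")}
def proj(n,P,c=None):
    c=c or C[n]; M=np.linalg.inv(c["cam_to_world"]); P=np.atleast_2d(P)
    q=P@M[:3,:3].T+M[:3,3]; f=200/np.tan(np.radians(c["fov_y"]/2))
    return np.c_[c["cx"]+f*q[:,0]/-q[:,2], c["cy"]-f*q[:,1]/-q[:,2]]
def ray(n,uv,z,c=None):
    c=c or C[n]; f=200/np.tan(np.radians(c["fov_y"]/2)); M=c["cam_to_world"]
    d=M[:3,:3]@np.array([(uv[0]-c["cx"])/f,-(uv[1]-c["cy"])/f,-1]); o=M[:3,3]
    return o+d*(z-o[2])/d[2]
def fT(p): p=np.array(p,float); return (p+.5)/2.5-.5+[180,85]
def fS(p): p=np.array(p,float); return (p+.5)/2.5-.5+[170,80]
def world(pose,L):
    x,y,a=pose; c,s=np.cos(a),np.sin(a); L=np.atleast_2d(L)
    return np.c_[x+c*L[:,0]-s*L[:,1], y+s*L[:,0]+c*L[:,1], L[:,2]]
def fit(obs,x0):  # obs: (cam, full px, local mm)
    def r(p): return np.concatenate([proj(n,world(p,np.array(l)/1000.))[0]-uv for n,uv,l in obs])
    s=least_squares(r,x0,loss="soft_l1",f_scale=1.5); return s.x,r(s.x).reshape(-1,2)
E
python3 - <<'E'
from h import *
np.set_printoptions(precision=3,suppress=True)
def T(p,l): return("top",fT(p),l)
def S(p,l): return("scene",fS(p),l)
dims={"pocket":(37,9.5,98),"tuck":(33,12,92)}
def box(top,scn,topb,scnb,d,x0):
    w,t,h=d; # order FL FR BL BR ; front face = +y local, left = +x local
    L=[(w,t,h),(-w,t,h),(w,-t,h),(-w,-t,h)]
    o=[T(p,l) for p,l in zip(top,L)]+[S(p,l) for p,l in zip(scn,L)]
    o+=[S(p,(l[0],l[1],0)) for p,l in zip(scnb,L)]+[T(p,(l[0],l[1],0)) for p,l in zip(topb,L)]
    return fit(o,x0)
pk=([(261,290),(322,357),(282,268),(343,335)],[(366,303),(463,306),(366,284),(463,286)],[],[(371,402),(462,400)])
bl=([(617,397),(668,495),(645,389),(693,487)],[(660,182),(757,186),(667,163),(762,168)],[(594,402),(636,490)],[(650,273),(742,281)])
for nm,b,x0 in(("pink",pk,(.43,.05,.9)),("blue",bl,(.33,-.18,.5))):
    for d in dims: 
        p,r=box(*b,dims[d],x0); print(nm,d,p,"rms",np.sqrt((r**2).mean())); 
        if (nm,d) in(("pink","tuck"),("blue","pocket")): print(r.round(1).tolist())
for nm,t,s,z in(("black",(93,333),(277,482),.046),("white",(185,424),(428,463),.046),("die",(520,344),None,.019),("bowl",(316,162),None,.046),("timer",(416,393),(552,278),.085),("tape",(495,472),(659,332),.024),("brown",(140,251),(246,408),.046),("bluepawn",(276,451),None,.03),("yel",(305,473),None,.03)):
    print(nm,ray("top",fT(t),z), ray("scene",fS(s),z) if s else "")
for a,b in((((503,344)),(522,327)),((519,361),(538,345)),((503,344),(519,361)),((522,327),(538,345))):
    d=ray("top",fT(b),.019)-ray("top",fT(a),.019);print("die edge",np.hypot(*d[:2]),np.degrees(np.arctan2(d[1],d[0])))
D=[T((473,37),(84,-53,100)),T((579,50),(10,-53,100)),T((610,57),(-14,-54,94)),T((706,71),(-80,-54,94)),T((703,93),(-80,-30,94)),S((329,110),(84,-34,100)),S((403,95),(10,-34,100)),S((413,82),(-14,-30,94)),S((481,63),(-80,-30,94)),T((462,13),(94,-56,122)),T((748,60),(-94,-56,122))]
p,r=fit(D,(.6,-.15,0));print("disp",p,r.round(1).tolist())
R=[T((40,192),(-54,54,18)),T((185,190),(-54,-54,18)),T((185,38),(54,-54,44)),T((36,40),(54,54,44)),T((112,121),(0,0,18))]
p,r=fit(R,(.6,.2,0));print("rack",p,r.round(1).tolist())
E
```

```text
pink pocket [0.481 0.052 0.733] rms 3.0276175277426782
pink tuck [0.484 0.051 0.704] rms 1.6709670231199234
[[-2.4, -3.6], [-2.0, -0.3], [0.1, -3.7], [0.5, -0.6], [0.4, 1.3], [2.1, -0.5], [0.5, -0.5], [1.3, -1.9], [-0.1, 1.4], [1.2, 1.6]]
blue pocket [ 0.397 -0.189  0.474] rms 1.8796933356229424
[[0.4, 0.3], [0.7, 1.2], [-0.7, -1.5], [0.7, -0.7], [1.4, -3.7], [4.2, -0.6], [-0.7, -1.8], [2.2, 0.7], [-0.9, 1.2], [1.0, 3.0], [-3.5, -2.1], [-2.0, -1.7]]
blue tuck [ 0.398 -0.192  0.502] rms 2.038338463483932
black [0.466 0.199 0.046] [0.472 0.2   0.046]
white [0.403 0.131 0.046] [0.41  0.13  0.046]
die [ 0.464 -0.111  0.019] 
bowl [0.592 0.041 0.046] 
timer [ 0.427 -0.029  0.085] [ 0.428 -0.026  0.085]
tape [ 0.37  -0.092  0.024] [ 0.373 -0.087  0.024]
brown [0.526 0.167 0.046] [0.532 0.168 0.046]
bluepawn [0.384 0.067 0.03 ] 
yel [0.368 0.046 0.03 ] 
die edge 0.018986840302932077 -47.80272474854092
die edge 0.018477804400859093 -49.57136402434013
die edge 0.01711639447616432 -136.3114729848571
die edge 0.01768103852275345 -138.03732691907487
disp [ 0.61  -0.14   1.422] [[-0.5, -3.0], [-0.2, -1.3], [0.4, -1.4], [-0.2, -0.9], [-0.8, 3.8], [2.8, 4.9], [1.5, -2.6], [7.6, 1.7], [3.4, -1.8], [-0.1, -0.1], [-3.0, -0.8]]
rack [0.627 0.193 0.015] [[0.2, -0.3], [0.3, 0.5], [-0.8, 0.5], [-0.4, -0.4], [0.9, -0.4]]
```

```bash
cat >> h.py <<'E'
from scipy.spatial.transform import Rotation as Ro
def go(x,y,z,ang=None):
    "tool-frame shift mm to the target with present attitude; turn (rad) to bring tool y to ang deg (mod 180)"
    s=sense(); w=s["eef_rot"]; R=Ro.from_quat([w[1],w[2],w[3],w[0]]).as_matrix()
    d=R.T@(np.array([x,y,z])-s["tcp_pos"])*1000; a=np.degrees(np.arctan2(R[1,1],R[0,1]))
    print("shift",d.round(1),"tool-y ang",round(a,1),end=" ")
    if ang is not None:
        e=(ang-a+90)%180-90; print("turn",round(-np.radians(e),3),"(j7 %.2f)"%s["joint_pos"][6],end="")
    print(" | t %.1f"%s["time_s"])
E
python3 - <<'E'
from h import *
np.set_printoptions(precision=3,suppress=True)
go(.25,.41,.2,90); go(.46,.2,.2,90)
c=camera_info("wrist"); M=c["cam_to_world"]; s=sense(); print(c["fov_y"],c["cx"],c["cy"]); w=s["eef_rot"]
R=Ro.from_quat([w[1],w[2],w[3],w[0]]).as_matrix(); print(R.T@(M[:3,3]-s["tcp_pos"])); print(R.T@M[:3,:3])
E
```

```text
shift [ -91.  -178.    -6.6] tool-y ang 69.6 turn -0.357 (j7 -0.06) | t 0.1
shift [-361.1 -301.5   -6.4] tool-y ang 69.6 turn -0.357 (j7 -0.06) | t 0.1
64.97985684088471 325.1864803401234 196.87469416757935
[ 0.078  0.001 -0.18 ]
[[ 0.001  0.953  0.302]
 [ 1.    -0.001  0.   ]
 [ 0.     0.302 -0.953]]
```

Emit:
play_rows --increments '[[[85,-15,-30,0,0],[85,-15,-30,0,0],[85,-15,-30,0,0],[85,-15,-30,0,0],[85,-15,-30,0,0],[85,-15,-30,0,0],[85,-34,-15,0,0],[85,-34,-15,0,0],[85,-34,-15,0,0],[85,-34,-15,0,0]]]'

```text
time_s: 1.1
tcp_pos: [0.3556, 0.3038, 0.1938]
eef_rot: [-0.0, 0.177, 0.984, -0.0]
contact_force: [0.4, -0.4, 0.6]
opening: 0.0851
finger_force: 0.0
```

Emit:
play_rows --increments '[[[85,-34,-16,0,0],[85,-34,-16,0,0],[85,-34,-16,0,0],[85,-34,-16,0,0],[60,0,0,0,-0.12],[60,0,0,0,-0.12],[60,0,0,0,-0.12],[60,0,0,0,0],[60,0,0,0,0]]]'

```text
time_s: 2.0
tcp_pos: [0.4599, 0.1976, 0.1937]
eef_rot: [-0.0, 0.0, 1.0, -0.0]
contact_force: [0.6, 0.1, -0.2]
opening: 0.06
finger_force: 0.0
```

```bash
python3 - <<'E'
from h import *
go(.47,.2,.2,90); c=camera_info("wrist"); im=read_camera("wrist"); cv2.imwrite("pics/w1.png",im)
np.save("w1.npy",c,allow_pickle=True)
E
```

```text
shift [-10.1   2.4  -6.3] tool-y ang 90.0 turn -0.0 (j7 1.09) | t 2.0
```

View pics/w1.png

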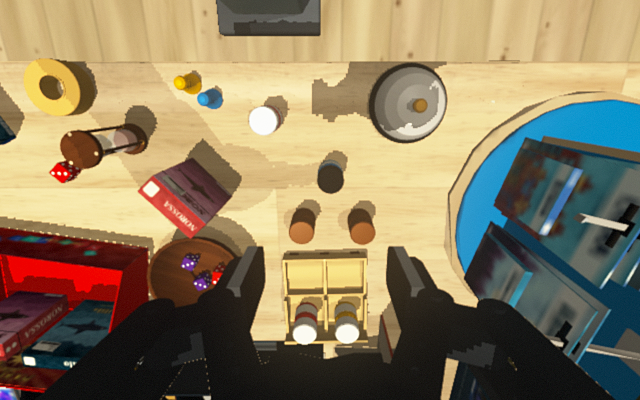

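```bash
python3 - <<'E'
from h import *
np.set_printoptions(precision=4,suppress=True)
c=np.load("w1.npy",allow_pickle=True).item()
for n,uv,z in(("black",(331,179),.046),("white",(264,121),.046),("brownR",(302,233),.046),("brownL",(361,233),.046),("rackFR",(284,253),.018),("rackFL",(366,252),.018),("bowlcentre?",(195,275),.046),("tape",(53,88),.024),
 ("tuckA",(138,191),.092),("tuckB",(159,172),.092),("tuckC",(197,233),.092),("tuckD",(211,217),.092),("die",(64,172),.019)): print(n,ray(0,uv,z,c))
a=cv2.imread("pics/w1.png")[60:240,230:400]; cv2.imwrite("pics/w1c.png",cv2.resize(a,None,fx=3.3,fy=3.3,interpolation=cv2.INTER_CUBIC))
E
```

```text
black [0.466  0.2048 0.046 ]
white [0.4052 0.1362 0.046 ]
brownR [0.5293 0.1722 0.046 ]
brownL [0.5292 0.2392 0.046 ]
rackFR [0.5693 0.1466 0.018 ]
rackFL [0.5678 0.2499 0.018 ]
bowlcentre? [0.5837 0.0437 0.046 ]
tape [ 0.3729 -0.0882  0.024 ]
tuckA [0.4659 0.0232 0.092 ]
tuckB [0.4477 0.0458 0.092 ]
tuckC [0.5087 0.0732 0.092 ]
tuckD [0.4919 0.0887 0.092 ]
die [ 0.4647 -0.1036  0.019 ]
```

View pics/w1c.png

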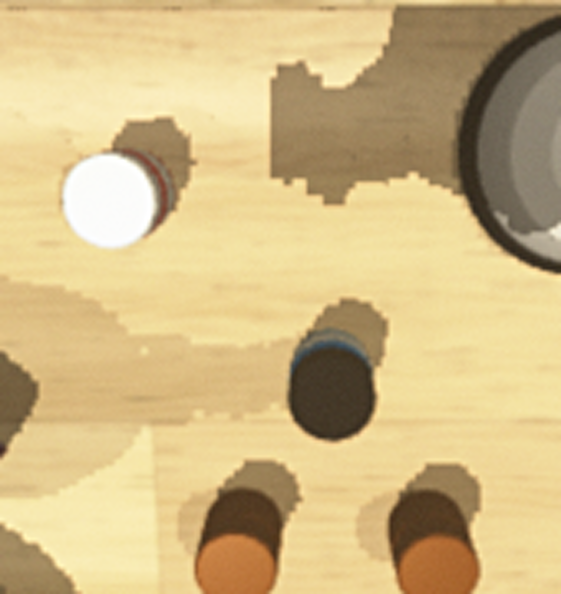

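Emit:
play_rows --increments '[[[60,-8,5,20,0],[60,0,0,40,0],[60,0,0,40,0],[60,0,0,40,0],[60,0,0,25,0],[60,0,0,14,0],[60,0,0,0,0],[20,0,0,0,0],[20,0,0,0,0],[20,0,0,0,0]]]' --grip_force 40

```text
time_s: 3.05
tcp_pos: [0.4689, 0.2033, 0.0162]
eef_rot: [0.001, -0.002, 1.0, 0.001]
contact_force: [-0.3, -0.4, -0.0]
opening: 0.0203
finger_force: 0.0
```

Emit:
play_rows --increments '[[[20,0,0,0,0],[20,0,0,0,0],[20,0,0,-15,0],[20,0,0,-30,0],[20,0,0,-30,0],[20,0,0,0,0]]]'

```text
time_s: 3.65
tcp_pos: [0.4704, 0.204, 0.0939]
eef_rot: [0.003, -0.001, 1.0, 0.002]
contact_force: [-0.2, -0.4, -0.1]
opening: 0.02
finger_force: 0.0
```

```bash
python3 - <<'E'
from h import *
s=sense(); print(s["opening"],s["finger_force"],s["tcp_pos"])
c=camera_info("wrist"); im=read_camera("wrist"); np.save("w2.npy",c,allow_pickle=True); cv2.imwrite("pics/w2.png",im)
for d in((-26,26),(-26,-26)):
    w=world((.625,.195,.015),(d[0]/1000,d[1]/1000,0))[0]; print(w); go(w[0],w[1],.09,90)
E
```

```text
0.020012922420402493 0.0 [0.47041908 0.20398059 0.0938668 ]
[0.59861294 0.22060709 0.        ]
shift [-129.3   16.6    2.3] tool-y ang 90.2 turn 0.003 (j7 1.14) | t 3.7
[0.59939291 0.16861294 0.        ]
shift [-129.9  -35.4    2.2] tool-y ang 90.2 turn 0.003 (j7 1.14) | t 3.7
```

View pics/w2.png

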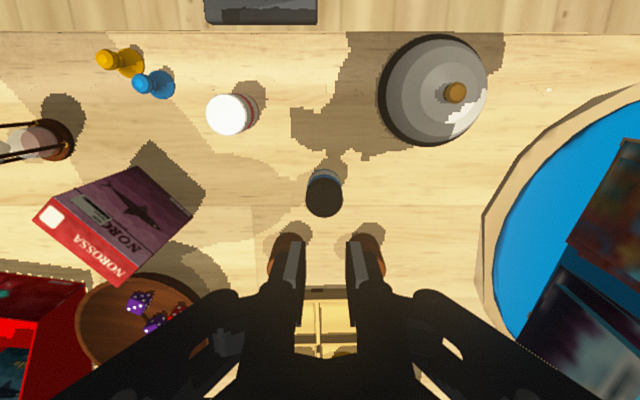

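```bash
python3 - <<'E'
from h import *
np.set_printoptions(precision=4,suppress=True)
c=np.load("w2.npy",allow_pickle=True).item(); s=sense(); t=s["tcp_pos"]
print("tcp px",proj(0,t,c), proj(0,t+[0,0.02,0.019],c),proj(0,t+[0,-0.02,0.019],c))
for n,uv,z in(("black",(324,200),.046),("white",(231,114),.046),("brownR",(287,238),.046),("rackC front",(318,294),.018)):print(n,ray(0,uv,z,c))
im=read_camera("top");cv2.imwrite("pics/top2.png",im[100:300,150:450])
print(proj("top",t))
cv2.imwrite("pics/both.png",cv2.resize(np.hstack([im[120:300,160:330],read_camera("scene")[150:330,200:370]]),None,fx=2.3,fy=2.3,interpolation=cv2.INTER_CUBIC))
print(proj("scene",t))
E
```

```text
tcp px [[323.2778 225.4111]] [[358.346  238.6102]] [[288.0426 238.5041]]
black [0.4679 0.2041 0.046 ]
white [0.4044 0.1387 0.046 ]
brownR [0.4998 0.1747 0.046 ]
rackC front [0.5714 0.1986 0.018 ]
[[208.6749 214.8251]]
[[277.8413 253.8954]]
```

View pics/both.png

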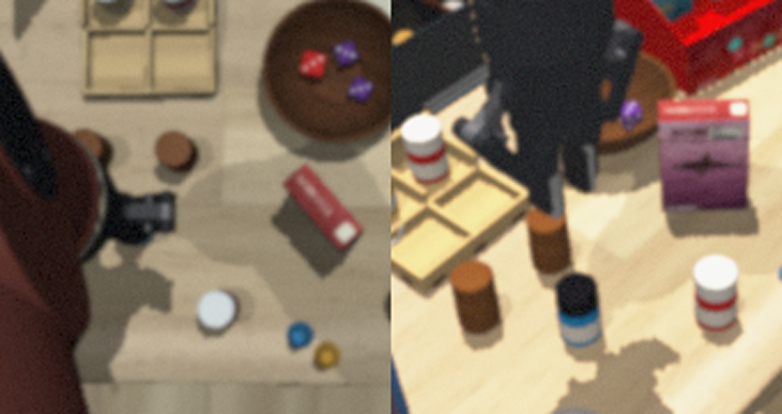

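```bash
python3 - <<'E'
from h import *
c=np.load("w2.npy",allow_pickle=True).item(); s=sense(); t=s["tcp_pos"]
im=cv2.imread("pics/w2.png")[170:330,220:430].copy()
a=cv2.resize(im,None,fx=2.4,fy=2.4,interpolation=cv2.INTER_CUBIC)
def mk(a,p,o,col): cv2.drawMarker(a,tuple(int(v) for v in ((p-o)*2.4)),col,0,12,1)
for k in range(0,60,10): mk(a,proj(0,t+[0,0,k/1000],c)[0],np.array([220,170]),(0,255-4*k,4*k))
b0=read_camera("scene")[170:330,220:340]; b=cv2.resize(b0,None,fx=2.4,fy=2.4,interpolation=cv2.INTER_CUBIC)
for k in range(0,60,10): mk(b,proj("scene",t+[0,0,k/1000])[0],np.array([220,170]),(0,255-4*k,4*k))
cv2.imwrite("pics/f.png",np.hstack([a,b]))
E
```

```text
(no output)
```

View pics/f.png

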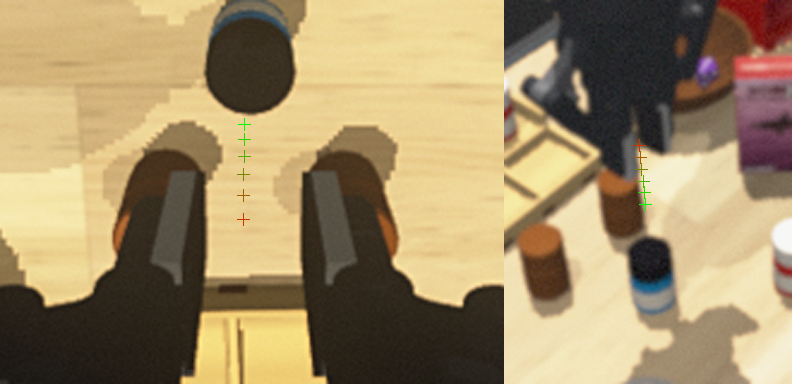

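Emit:
play_rows --increments '[[[60,2,0,0,0],[60,0,0,0,0],[60,0,0,0,0],[60,0,0,30,0],[60,0,0,30,0],[60,0,0,20,0],[60,0,0,15,0],[60,0,0,5,0],[60,0,0,0,0]]]'

```text
time_s: 4.75
tcp_pos: [0.4656, 0.2024, -0.0106]
eef_rot: [-0.001, -0.002, 1.0, -0.001]
contact_force: [-0.5, -0.5, 0.0]
opening: 0.0602
finger_force: 0.0
```

```bash
python3 - <<'E'
from h import *
s=sense(); t=s["tcp_pos"]; print(t,s["contact_force"],s["eef_rot"],s["wrist_torque"])
c=camera_info("wrist"); im=read_camera("wrist")[100:340,180:470]
b=read_camera("scene")[150:330,200:370]
cv2.imwrite("pics/g.png",np.hstack([cv2.resize(im,(435,360)),cv2.resize(b,(340,360))]))
E
```

```text
[ 0.4656262   0.2024148  -0.01060168] [-0.53184384 -0.52667508  0.02735768] [-5.46929851e-04 -1.54709435e-03  9.99998526e-01 -5.04809367e-04] [-0.00358788  0.02283733  0.03090365]
```

View pics/g.png

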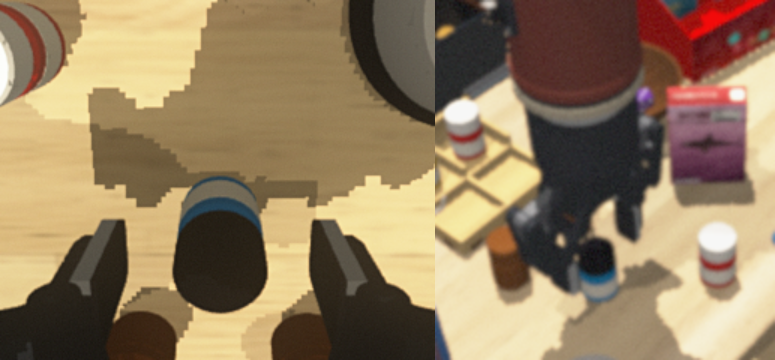

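The pot now stands between the fingers. The real fingertips sit about 30 mm behind the reported TCP. Closing now.

Emit:
play_rows --increments '[[[20,0,0,0,0],[20,0,0,0,0],[20,0,0,0,0],[20,0,0,0,0],[20,0,0,0,0]]]' --grip_force 40

```text
time_s: 5.35
tcp_pos: [0.4666, 0.2031, -0.0092]
eef_rot: [0.0, -0.002, 1.0, 0.0]
contact_force: [-1.5, -0.2, 6.9]
opening: 0.0287
finger_force: 39.1
```

Emit:
play_rows --increments '[[[20,0,0,-5,0],[20,0,0,-10,0],[20,0,0,-25,0],[20,0,0,-30,0],[20,0,0,-30,0],[20,0,0,0,0]]]'

```text
time_s: 5.95
tcp_pos: [0.4686, 0.2039, 0.0946]
eef_rot: [0.003, -0.001, 1.0, 0.002]
contact_force: [0.5, 0.0, -2.2]
opening: 0.0284
finger_force: 39.5
```

```bash
python3 - <<'E'
from h import *
np.set_printoptions(precision=4,suppress=True)
s=sense(); t=s["tcp_pos"]; print(t,s["contact_force"],s["opening"],s["finger_force"],s["wrist_torque"])
c=camera_info("wrist"); im=read_camera("wrist"); np.save("w3.npy",c,allow_pickle=True);cv2.imwrite("pics/w3.png",im)
b=read_camera("scene")[150:330,200:370]
cv2.imwrite("pics/g2.png",np.hstack([cv2.resize(im[60:380,150:500],(394,360)),cv2.resize(b,(340,360))]))
E
```

```text
[0.4686 0.2039 0.0946] [ 0.5123  0.0499 -2.2442] 0.02842530698618419 39.53608274459839 [0.0703 0.0145 0.0253]
```

View pics/g2.png

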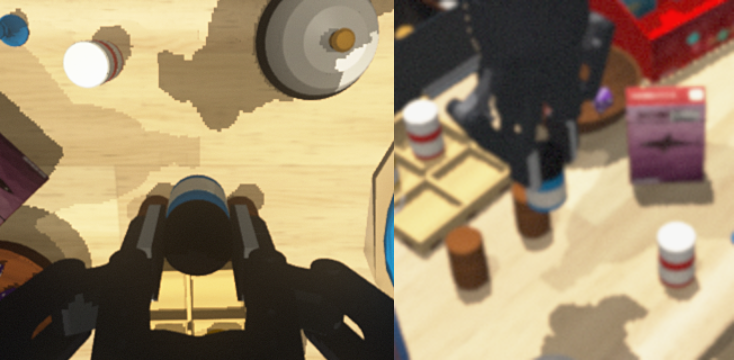

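Emit:
play_rows --increments '[[[20,-32,5,0,0],[20,-33,5,0,0],[20,-33,5,0,0],[20,-32,4,0,0],[20,0,0,0,0],[20,0,0,30,0],[20,0,0,25,0],[20,0,0,5,0],[20,0,0,0,0]]]'

```text
time_s: 6.95
tcp_pos: [0.5946, 0.2217, 0.0288]
eef_rot: [-0.001, -0.002, 1.0, -0.001]
contact_force: [0.3, -0.2, -0.0]
opening: 0.0287
finger_force: 39.6
```

```bash
python3 - <<'E'
from h import *
np.set_printoptions(precision=4,suppress=True)
s=sense(); t=s["tcp_pos"]; print(t,s["contact_force"],s["opening"]); go(.5986,.2231,-.003,90)
c=camera_info("wrist"); im=read_camera("wrist"); np.save("w4.npy",c,allow_pickle=True)
b=read_camera("scene")[150:330,150:320]; cv2.imwrite("pics/w4.png",im)
cv2.imwrite("pics/g3.png",np.hstack([cv2.resize(im[60:380,150:500],(394,360)),cv2.resize(b,(340,360))]))
E
```

```text
[0.5946 0.2217 0.0288] [ 0.3304 -0.216  -0.0327] 0.028735001456962058
shift [-4.1  1.4 31.8] tool-y ang 90.2 turn 0.003 (j7 1.32) | t 7.0
```

View pics/g3.png

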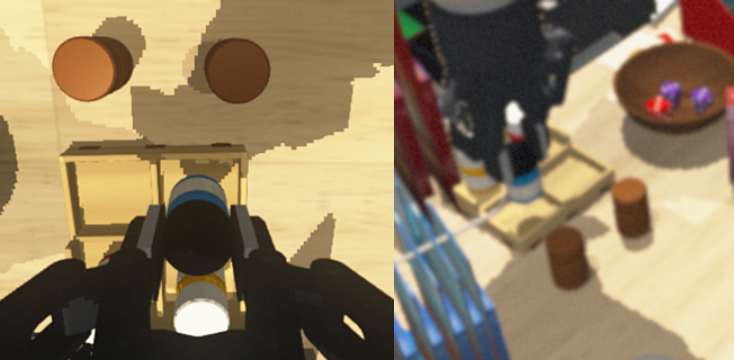

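```bash
python3 - <<'E'
from h import *
np.set_printoptions(precision=4,suppress=True)
c=np.load("w4.npy",allow_pickle=True).item()
f=lambda p:(np.array(p)+.5)/1.126-.5+[150,60]
for n,p,z in(("FR outer",(62,155),.018),("FL outer",(247,147),.018),("div",(157,158),.018),("brown",(237,72),.046),("brownR",(84,69),.046),("pot bottom near edge",(196,175),.044),("potL",(170,195),.044),("potR",(226,195),.044)): print(n,ray(0,f(p),z,c))
im=cv2.imread("pics/w4.png"); g=cv2.cvtColor(im,cv2.COLOR_BGR2GRAY)
for r in(200,212,225): print(r,g[r,195:380:3])
E
```

```text
FR outer [0.5783 0.1456 0.018 ]
FL outer [0.5732 0.2504 0.018 ]
div [0.5799 0.1995 0.018 ]
brown [0.5298 0.2402 0.046 ]
brownR [0.5288 0.1713 0.046 ]
pot bottom near edge [0.5803 0.2218 0.044 ]
potL [0.5912 0.2086 0.044 ]
potR [0.591  0.2371 0.044 ]
200 [189 188 188 232 190 191 191 194 194 195 194 194 193 194 193 194 194 191
 191 193 193 194 191 193 191 193 168  90  95  93  94  95  93  88 121 123
 122 122 122 123 124 126 126 122 122 122 121 121 118 117 122 130 116 115
 113 117 107 140 129 124 224 218]
212 [181 181 182 199 202  84  78  86 188 186 188 187 187 186 187 188 187 187
 186 189 186 187 185 190 189 190 188 186 189 182 207 190  78 176 190 188
 189 190 189 169  92  91  90  94  92  91  92  94  94  94  95  95  94  97
 194 194  81 137 128 223 222 225]
225 [193 193 186 186 207 171  78  78 157 208 208 207 208 209 205 205 206 207
 206 206 205 205 205 205 205 205 204 205 205 205 196 200  70  97 206 202
 203  79 106 110 105 108 106 106 108 103 112 113 107 117  77 204 199 199
 201 197 134 229 179 225 223 225]
```

Emit:
play_rows --increments '[[[20,-5,2,0,0],[20,0,0,12,0],[20,0,0,10,0],[20,0,0,6,0],[20,0,0,2,0],[20,0,0,0,0]]]'

```text
time_s: 7.65
tcp_pos: [0.6006, 0.2239, -0.0007]
eef_rot: [-0.0, -0.002, 1.0, -0.0]
contact_force: [-1.2, 0.3, -0.3]
opening: 0.0287
finger_force: 39.6
```

Emit:
play_rows --increments '[[[20,0,0,2,0],[20,0,0,0,0],[42,0,0,0,0],[42,0,0,0,0],[42,0,0,0,0],[42,0,0,-30,0],[42,0,0,-40,0],[42,0,0,-40,0],[42,0,0,0,0]]]'

```text
time_s: 8.55
tcp_pos: [0.6045, 0.2251, 0.1143]
eef_rot: [0.004, -0.001, 1.0, 0.002]
contact_force: [-0.5, 0.3, -0.4]
opening: 0.0422
finger_force: 0.0
```

```bash
python3 - <<'E'
from h import *
np.set_printoptions(precision=4,suppress=True)
go(.4045,.137,.1,90)
c=camera_info("wrist"); im=read_camera("wrist"); np.save("w5.npy",c,allow_pickle=True);cv2.imwrite("pics/w5.png",im)
g=cv2.cvtColor(im,cv2.COLOR_BGR2GRAY); print(proj(0,[.6,.225,.052],c),proj(0,[.6,.225,.006],c))
# dark blob of cap
m=(g<60).astype(np.uint8); n,l,st,ce=cv2.connectedComponentsWithStats(m); 
for i in range(1,n):
    if st[i,4]>150: print(st[i],ce[i])
E
```

```text
shift [200.3 -87.6  12.2] tool-y ang 90.2 turn 0.003 (j7 1.29) | t 8.6
[[323.6227 191.8604]] [[323.6405 177.498 ]]
[  61    0   96   80 3086] [107.3833  43.9459]
[ 503    0  137  184 7939] [565.4654  76.655 ]
[  32  114  139  131 9391] [ 89.563  183.9275]
[135 124  42  69 241] [162.9129 155.5062]
[   0  139   56  148 5308] [ 20.2248 216.4248]
[ 307  174   34   37 1021] [323.5534 191.8355]
[    0   243   640   157 55816] [288.0227 346.4399]
[ 548  273   92   78 1951] [602.4762 303.3711]
```

Emit:
play_rows --increments '[[[60,40,-18,0,0],[60,40,-18,0,0],[60,40,-18,0,0],[60,40,-17,0,0],[60,38,-17,0,0],[60,0,0,0,0],[60,0,0,30,0],[60,0,0,30,0],[60,0,0,20,0],[60,0,0,0,0]]]'

```text
time_s: 9.6
tcp_pos: [0.4011, 0.1343, 0.0252]
eef_rot: [-0.002, -0.002, 1.0, -0.002]
contact_force: [-0.1, -0.5, 0.2]
opening: 0.06
finger_force: 0.0
```

```bash
python3 - <<'E'
from h import *
np.set_printoptions(precision=4,suppress=True)
go(.4045,.137,-.01,90)
c=camera_info("wrist"); im=read_camera("wrist"); cv2.imwrite("pics/w6.png",im)
print(proj(0,[.4045,.137,.046],c))
hsv=cv2.cvtColor(im,cv2.COLOR_BGR2HSV); m=((hsv[...,1]<40)&(hsv[...,2]>200)).astype(np.uint8); n,l,st,ce=cv2.connectedComponentsWithStats(m)
for i in range(1,n):
    if st[i,4]>300: print(st[i],ce[i],ray(0,ce[i],.046,c))
E
```

```text
shift [-3.5  2.8 35.2] tool-y ang 90.2 turn 0.003 (j7 1.17) | t 9.6
[[328.2318 248.4075]]
[ 539  167  101   98 6395] [584.5326 216.0955] [0.3844 0.2757 0.046 ]
[ 300  232   49   38 1363] [323.7307 251.3368] [0.4063 0.1345 0.046 ]
```

Emit:
play_rows --increments '[[[60,-4,1,15,0],[60,0,0,15,0],[60,0,0,5,0],[60,0,0,0,0],[20,0,0,0,0],[20,0,0,0,0],[20,0,0,0,0],[20,0,0,0,0],[20,0,0,0,0]]]'

```text
time_s: 10.55
tcp_pos: [0.408, 0.1369, -0.0063]
eef_rot: [0.001, -0.002, 1.0, 0.0]
contact_force: [-0.5, -0.7, 7.0]
opening: 0.0286
finger_force: 38.9
```

Emit:
play_rows --increments '[[[20,0,0,-5,0],[20,0,0,-15,0],[20,0,0,-30,0],[20,0,0,-35,0],[20,0,0,-20,0],[20,0,0,0,0]]]'

```text
time_s: 11.15
tcp_pos: [0.4089, 0.1375, 0.1009]
eef_rot: [0.002, -0.002, 1.0, 0.002]
contact_force: [0.5, 0.7, -0.2]
opening: 0.0284
finger_force: 39.3
```

```bash
python3 - <<'E'
from h import *
w=world((.626,.198,.01),(-.026,-.026,0))[0]; print(w); go(w[0],w[1],.1,90)
E
```

```text
[0.6002613 0.1717413 0.       ]
shift [-191.4   33.7    1.8] tool-y ang 90.2 turn 0.003 (j7 1.12) | t 11.2
```

Emit:
play_rows --increments '[[[20,-38,7,0,0],[20,-38,7,0,0],[20,-39,7,0,0],[20,-39,7,0,0],[20,-38,6,0,0],[20,0,0,0,0],[20,0,0,30,0],[20,0,0,30,0],[20,0,0,10,0],[20,0,0,0,0]]]'

```text
time_s: 12.15
tcp_pos: [0.5973, 0.1706, 0.0262]
eef_rot: [-0.002, -0.002, 1.0, -0.001]
contact_force: [-0.7, -0.2, -0.3]
opening: 0.0285
finger_force: 39.3
```

```bash
python3 - <<'E'
from h import *
go(.601,.172,.0005,90)
E
```

```text
shift [-3.8  1.5 25.7] tool-y ang 90.2 turn 0.003 (j7 1.42) | t 12.2
```

Emit:
play_rows --increments '[[[20,-3,1,5,0],[20,0,0,10,0],[20,0,0,9,0],[20,0,0,2,0],[20,0,0,0,0],[40,0,0,0,0],[40,0,0,0,0],[40,0,0,0,0],[40,0,0,-20,0],[40,0,0,-40,0]]]'

```text
time_s: 13.15
tcp_pos: [0.5999, 0.1716, 0.0599]
eef_rot: [-0.002, -0.002, 1.0, -0.001]
contact_force: [0.7, 0.8, 1.0]
opening: 0.0402
finger_force: 0.0
```

Emit:
play_rows --increments '[[[40,0,0,-40,0],[40,0,0,-40,0],[40,0,0,0,0]]]'

```text
time_s: 13.45
tcp_pos: [0.6055, 0.1728, 0.1483]
eef_rot: [0.004, -0.001, 1.0, 0.002]
contact_force: [-0.1, -0.7, 0.4]
opening: 0.0399
finger_force: 0.0
```

```bash
python3 - <<'E'
from h import *
np.set_printoptions(precision=4,suppress=True)
c=camera_info("wrist"); im=read_camera("wrist"); cv2.imwrite("pics/w7.png",im); np.save("w7.npy",c,allow_pickle=True)
print(proj(0,[.601,.172,.052],c),proj(0,[.6,.225,.052],c))
hsv=cv2.cvtColor(im,cv2.COLOR_BGR2HSV); 
for nm,m in(("white",(hsv[...,1]<40)&(hsv[...,2]>200)),("dark",hsv[...,2]<60),("pink",(hsv[...,2]>100)&(hsv[...,1]>130)&((hsv[...,0]>165)|(hsv[...,0]<5)))):
  n,l,st,ce=cv2.connectedComponentsWithStats(m.astype(np.uint8))
  for i in range(1,n):
    if st[i,4]>150: print(nm,st[i],ce[i])
go(.45,.01,.2,-50)
E
```

```text
[[322.9762 180.726 ]] [[381.3125 179.7917]]
white [305 163  31  31 735] [320.1578 177.9782]
white [ 128  208  104   57 2258] [171.0376 240.5   ]
white [364 227  30  25 478] [380.159  237.3222]
white [309 228  30  27 645] [323.5659 241.031 ]
white [ 75 266  60  36 739] [ 97.3194 281.9608]
white [305 319  20  21 166] [313.8855 328.3193]
dark [606   0  34  15 224] [622.317    7.4196]
dark [615  14  25  16 203] [627.9064  20.4729]
dark [ 549   39   91  121 4663] [593.6554  98.3667]
dark [ 26 211  42  15 352] [ 50.0511 216.7301]
dark [  6 227  58  11 305] [ 38.2197 231.8098]
dark [   0  243   59   36 1004] [ 27.6614 255.4432]
dark [588 251  52  38 604] [619.894  267.2666]
dark [   46   254   594   146 57314] [342.7417 341.4335]
dark [   0  304   73   96 4247] [ 27.4271 347.778 ]
pink [  97    0  103   77 2511] [150.7105  32.8813]
pink [  0   6  21  30 317] [ 6.8644 22.4259]
pink [   0  135   85  173 5953] [ 39.1366 182.7144]
pink [204 163  20  22 308] [213.6494 174.0552]
shift [ 154.3 -162.   -55.9] tool-y ang 90.2 turn -0.695 (j7 1.37) | t 13.5
```

Emit:
play_rows --increments '[[[40,0,0,-30,0],[40,21,-36,0,0],[40,21,-36,0,0],[40,21,-36,0,0],[40,21,-36,0,0],[40,21,-36,0,0],[40,21,-36,0,0],[40,20,-36,0,0],[40,20,-36,0,0],[40,20,-36,0,0]]]'

```text
time_s: 14.5
tcp_pos: [0.4157, -0.1535, 0.1711]
eef_rot: [-0.0, -0.002, 1.0, 0.0]
contact_force: [0.8, -0.9, -1.1]
opening: 0.0399
finger_force: 0.0
```

Emit:
play_rows --increments '[[[40,20,-36,0,0.14],[50,0,0,0,0.14],[50,0,0,0,0.14],[50,0,0,0,0.14],[50,0,0,0,0.14],[50,0,0,0,0.14],[50,0,0,0,0.14],[50,0,0,0,0.14],[50,0,0,0,0.14],[50,0,0,0,0.14]]]'

```text
time_s: 15.5
tcp_pos: [0.3967, -0.1882, 0.1711]
eef_rot: [-0.001, 0.645, 0.764, -0.0]
contact_force: [-0.3, 0.0, -0.2]
opening: 0.05
finger_force: 0.0
```

Emit:
play_rows --increments '[[[50,0,0,0,0.14],[50,0,0,0,0.14],[50,0,0,0,0.14],[50,0,0,0,0.14],[50,0,0,0,0.14],[50,0,0,0,0.14],[50,0,0,0,0.14],[50,0,0,0,0.14],[50,0,0,0,0.14],[50,0,0,0,0]]]'

```text
time_s: 16.5
tcp_pos: [0.3967, -0.1883, 0.1711]
eef_rot: [-0.0, 0.971, 0.239, -0.001]
contact_force: [0.6, -0.5, 0.6]
opening: 0.0499
finger_force: 0.0
```

```bash
cat >> h.py <<'E'
def boxpts(p,d):
    w,t,h=np.array(d)/1000.; return world(p,[(a*w,b*t,c*h) for a in(-1,1) for b in(-1,1) for c in(0,1)])
def iou_fit(mask,c,p0,d,roi=None):
    "pose (x,y,yaw) whose projected box best covers mask"
    from scipy.optimize import minimize
    def cost(p):
        m=np.zeros(mask.shape,np.uint8); cv2.fillConvexPoly(m,cv2.convexHull((proj(0,boxpts(p,d),c)*16).round().astype(np.int32)),1,shift=4)
        if roi is not None: m=m*roi
        return -np.sum(m&mask)/max(1,np.sum(m|mask))
    s=minimize(cost,p0,method="Nelder-Mead",options=dict(initial_simplex=np.array(p0)+np.array([[0,0,0],[.01,0,0],[0,.01,0],[0,0,.1]]),xatol=1e-4,fatol=1e-5)); return s.x,-s.fun
E
python3 - <<'E'
from h import *
np.set_printoptions(precision=4,suppress=True)
go(.397,-.189,.17,-63)
c=camera_info("wrist"); im=read_camera("wrist"); cv2.imwrite("pics/w8.png",im); np.save("w8.npy",c,allow_pickle=True)
print(proj(0,boxpts((.397,-.189,.474),(37,9.5,98)),c).round())
hsv=cv2.cvtColor(im,cv2.COLOR_BGR2HSV); print(hsv[150:330:15,240:420:20].tolist())
E
```

```text
shift [-0.1  0.7  1.1] tool-y ang -62.4 turn 0.011 (j7 -0.81) | t 16.5
[[334. 199.]
 [337. 234.]
 [318. 199.]
 [316. 234.]
 [336. 136.]
 [339. 150.]
 [318. 135.]
 [316. 150.]]
[[[22, 91, 238], [19, 169, 198], [22, 86, 241], [18, 115, 148], [69, 26, 69], [20, 87, 172], [24, 78, 244], [22, 97, 237], [21, 93, 237]], [[23, 154, 246], [18, 103, 212], [22, 84, 240], [18, 102, 157], [65, 26, 60], [19, 107, 162], [24, 78, 245], [24, 77, 244], [19, 98, 210]], [[23, 67, 69], [19, 97, 231], [20, 100, 231], [17, 106, 149], [85, 43, 65], [19, 106, 222], [19, 118, 203], [20, 102, 221], [21, 98, 216]], [[19, 67, 65], [28, 47, 81], [19, 59, 104], [18, 113, 140], [80, 37, 62], [19, 102, 228], [19, 102, 216], [19, 102, 207], [20, 102, 207]], [[25, 40, 76], [23, 37, 83], [20, 96, 212], [20, 89, 221], [20, 74, 52], [21, 85, 243], [22, 81, 240], [21, 95, 217], [21, 105, 191]], [[27, 41, 68], [23, 25, 83], [21, 90, 217], [19, 101, 207], [26, 62, 62], [21, 101, 215], [20, 110, 194], [20, 101, 207], [20, 104, 202]], [[30, 28, 63], [20, 90, 222], [20, 88, 223], [20, 101, 208], [21, 93, 216], [19, 114, 192], [20, 108, 201], [20, 105, 199], [20, 114, 193]], [[20, 103, 201], [25, 36, 78], [20, 93, 216], [20, 108, 201], [21, 96, 213], [20, 105, 200], [19, 103, 206], [19, 99, 49], [17, 94, 54]], [[10, 46, 33], [13, 87, 41], [20, 96, 216], [19, 106, 200], [20, 110, 194], [20, 104, 205], [19, 100, 206], [20, 109, 49], [26, 40, 96]], [[17, 64, 28], [20, 93, 33], [21, 111, 126], [20, 104, 199], [19, 102, 205], [20, 106, 197], [20, 98, 208], [20, 109, 47], [17, 41, 99]], [[10, 77, 30], [18, 100, 33], [20, 106, 229], [20, 106, 192], [20, 95, 214], [21, 102, 197], [21, 99, 204], [20, 113, 145], [19, 92, 39]], [[18, 49, 26], [13, 72, 32], [21, 100, 33], [20, 104, 206], [20, 109, 192], [20, 102, 202], [20, 97, 208], [20, 100, 211], [16, 98, 39]]]
```

View pics/w8.png

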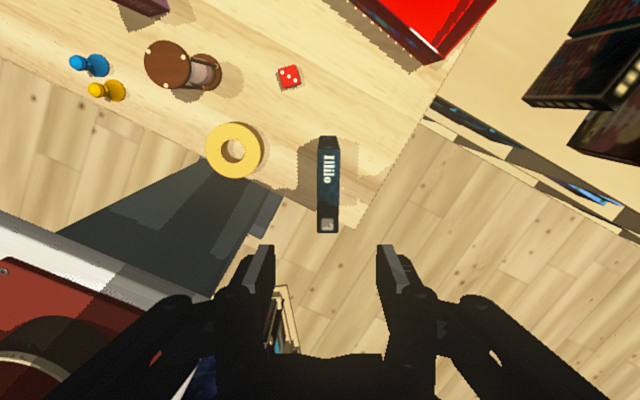

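The box appears at x 317–340, y 136–232, which matches the predicted pose to about 1 px. Tape, timer and die lie clear of the fingers.

Emit:
play_rows --increments '[[[50,0,0,25,0.01],[50,0,0,35,0],[50,0,0,35,0],[50,0,0,22,0],[50,0,0,11,0],[50,0,0,0,0],[5,0,0,0,0],[5,0,0,0,0],[5,0,0,0,0],[5,0,0,0,0]]]' --grip_force 40

```text
time_s: 17.55
tcp_pos: [0.3984, -0.1889, 0.0452]
eef_rot: [0.0, 0.972, 0.235, 0.001]
contact_force: [-0.5, -0.6, 7.0]
opening: 0.0181
finger_force: 39.9
```

Emit:
play_rows --increments '[[[5,0,0,0,0],[5,0,0,0,0]]]'

```text
time_s: 17.75
tcp_pos: [0.3984, -0.1889, 0.0452]
eef_rot: [0.0, 0.972, 0.235, 0.001]
contact_force: [-2.1, -0.4, 6.8]
opening: 0.0181
finger_force: 39.9
```

Emit:
play_rows --increments '[[[5,0,0,-10,0],[5,0,0,-30,0],[5,0,0,-35,0],[5,0,0,-35,0],[5,0,0,-35,0],[5,0,0,0,0]]]'

```text
time_s: 18.35
tcp_pos: [0.3996, -0.1894, 0.194]
eef_rot: [0.001, 0.972, 0.235, 0.004]
contact_force: [0.8, 0.4, -0.9]
opening: 0.018
finger_force: 39.3
```

```bash
python3 - <<'E'
from h import *
from scipy.optimize import minimize
np.set_printoptions(precision=4,suppress=True)
im=cv2.imread("pics/top0.png"); hsv=cv2.cvtColor(im,cv2.COLOR_BGR2HSV)
m=(((hsv[...,0]>170)|(hsv[...,0]<6))&(hsv[...,1]>130)&(hsv[...,2]>30)).astype(np.uint8); m[:80]=0;m[:,:335]=0;m[200:]=0;m[:,485:]=0
m=cv2.morphologyEx(m,cv2.MORPH_OPEN,np.ones((3,3),np.uint8)); m=cv2.morphologyEx(m,cv2.MORPH_CLOSE,np.ones((5,5),np.uint8))
n,l,st,ce=cv2.connectedComponentsWithStats(m); i=1+st[1:,4].argmax(); print(st[i])
pts=np.argwhere(l==i)[:,::-1].astype(np.int32); H=cv2.convexHull(pts); M=np.zeros_like(m); cv2.fillConvexPoly(M,H,1)
print(cv2.approxPolyDP(H,3,True)[:,0].tolist())
def hull(p):
    X=.093+p[3];Y=.055+p[3]
    return proj("top",world(p[:3],[(s*X,y,z) for s in(-1,1) for y,z in((-Y,.122),(Y,.085),(Y,0),(-Y,0))]))
def cost(p):
    a=np.zeros_like(M);cv2.fillConvexPoly(a,cv2.convexHull((hull(p)*16).round().astype(np.int32)),1,shift=4); return -np.sum(a&M)/np.sum(a|M)
p0=np.array([.61,-.14,1.422,.003])
for a in (1.38,1.44):
  p0[2]=a; s=minimize(cost,p0,method="Nelder-Mead",options=dict(initial_simplex=p0+np.vstack([np.zeros(4),np.diag([.01,.01,.08,.002])]),fatol=1e-5,xatol=1e-4)); print(s.x,s.fun)
print(hull(s.x).round(0).tolist())
p=s.x[:3]
print("fixed box tops topc px:",((proj("top",world(p,np.array([(84,-53,100),(10,-53,100),(10,-34,100),(84,-34,100),(-14,-54,94),(-80,-54,94),(-80,-30,94),(-14,-30,94)])/1000.))-[180,85])*2.5).round(0).tolist())
E
```

```text
[ 350   91  126   87 6265]
[[475, 109], [456, 177], [393, 173], [350, 163], [357, 115], [366, 91]]
[ 0.882  -0.2242  0.2292  0.0449] 0.0
[ 0.8611  0.0849 -0.4146  0.1283] 0.0
[[327.0, 145.0], [135.0, 64.0], [151.0, 80.0], [325.0, 158.0], [433.0, -84.0], [243.0, -150.0], [249.0, -115.0], [416.0, -42.0]]
fixed box tops topc px: [[377.0, -308.0], [333.0, -217.0], [308.0, -228.0], [352.0, -319.0], [320.0, -182.0], [281.0, -99.0], [249.0, -113.0], [289.0, -196.0]]<stdin>:14: RuntimeWarning: overflow encountered in scalar negative
```

```bash
sed -i 's/return -np.sum(m&mask)/return -1.0*np.sum(m\&mask)/' h.py; python3 - <<'E'
from h import *
from scipy.optimize import minimize
np.set_printoptions(precision=4,suppress=True)
H=np.array([[475,109],[456,177],[393,173],[350,163],[357,115],[366,91]],np.int32); M=np.zeros((400,640),np.uint8); cv2.fillConvexPoly(M,cv2.convexHull(H),1)
def hull(p):
    X=.093+p[3];Y=.055+p[3]
    return proj("top",world(p[:3],[(s*X,y,z) for s in(-1,1) for y,z in((-Y,.122),(Y,.085),(Y,0),(-Y,0))]))
def cost(p):
    a=np.zeros_like(M);cv2.fillConvexPoly(a,cv2.convexHull((hull(p)*16).round().astype(np.int32)),1,shift=4); return -1.*np.sum(a&M)/np.sum(a|M)
for a in (1.38,1.44):
  p0=np.array([.61,-.14,a,.003]); s=minimize(cost,p0,method="Nelder-Mead",options=dict(initial_simplex=p0+np.vstack([np.zeros(4),np.diag([.01,.01,.08,.002])]),fatol=1e-5,xatol=1e-4)); print(s.x,s.fun)
print(hull(s.x).round(0).tolist())
for p in(s.x[:3],(.61,-.14,1.422)):
  print("fixed box tops topc px:",((proj("top",world(p,np.array([(84,-53,100),(10,-53,100),(10,-34,100),(84,-34,100),(-14,-54,94),(-80,-54,94),(-80,-30,94),(-14,-30,94)])/1000.))-[180,85])*2.5).round(0).tolist())
E
```

```text
[ 0.6119 -0.1389  1.4186 -0.0023] -0.975932043416706
[ 0.612  -0.1393  1.4175 -0.0023] -0.9776701323251418
[[474.0, 109.0], [458.0, 174.0], [444.0, 180.0], [451.0, 127.0], [366.0, 91.0], [354.0, 156.0], [350.0, 164.0], [358.0, 111.0]]
fixed box tops topc px: [[471.0, 26.0], [577.0, 44.0], [573.0, 71.0], [467.0, 53.0], [610.0, 51.0], [705.0, 67.0], [700.0, 100.0], [605.0, 84.0]]
fixed box tops topc px: [[471.0, 29.0], [578.0, 47.0], [574.0, 74.0], [467.0, 56.0], [611.0, 53.0], [705.0, 69.0], [701.0, 103.0], [606.0, 87.0]]
```

Emit:
play_rows --increments '[[[5,0,0,0,-0.135],[5,0,0,0,-0.135],[5,0,0,0,-0.135],[5,0,0,0,-0.135],[5,0,0,0,-0.135],[5,0,0,0,-0.135],[5,0,0,0,-0.135],[5,0,0,0,0]]]'

```text
time_s: 19.15
tcp_pos: [0.3969, -0.1884, 0.1888]
eef_rot: [-0.0, 0.758, 0.653, -0.0]
contact_force: [-0.2, 0.5, -1.5]
opening: 0.0181
finger_force: 39.3
```

```bash
python3 - <<'E'
from h import *
go(.604,-.0854,.185,-8.6)
E
```

```text
shift [132.5 189.6   3.8] tool-y ang -8.5 turn 0.001 (j7 0.10) | t 19.1
```

Emit:
play_rows --increments '[[[5,22,31,0,0],[5,22,32,0,0],[5,22,32,0,0],[5,22,32,0,0],[5,22,32,0,0],[5,22,31,0,0],[5,0,0,0,0],[5,0,0,0,0]]]'

```text
time_s: 19.95
tcp_pos: [0.6049, -0.0862, 0.188]
eef_rot: [-0.0, 0.759, 0.651, -0.001]
contact_force: [0.2, -0.1, -1.4]
opening: 0.0178
finger_force: 39.5
```

```bash
python3 - <<'E'
from h import *
np.set_printoptions(precision=4,suppress=True)
go(.604,-.0854,.185,-8.6)
c=camera_info("wrist"); im=read_camera("wrist"); cv2.imwrite("pics/w9.png",im); np.save("w9.npy",c,allow_pickle=True)
a=im.copy()
for dy,col in((-.1393,(0,255,0)),(-.134,(255,255,0))):
  for seg in([(93,-55,122),(93,55,85)],[(93,55,85),(93,55,57)],[(93,55,57),(-93,55,57)],[(93,-55,122),(-93,-55,122)],[(84,-34,100),(10,-34,100)],[(84,-53,100),(84,-34,100)],[(-14,-54,94),(-14,-30,94)],[(-14,-30,94),(-80,-30,94)]):
    q=proj(0,world((.611,dy,1.42),np.array(seg)/1000.),c).round().astype(int); cv2.line(a,tuple(map(int,q[0])),tuple(map(int,q[1])),col,1)
cv2.imwrite("pics/w9a.png",cv2.resize(a[0:400],(800,500),interpolation=cv2.INTER_CUBIC))
E
```

```text
shift [ 0.7 -1.   3. ] tool-y ang -8.8 turn -0.003 (j7 0.05) | t 19.9
```

View pics/w9a.png

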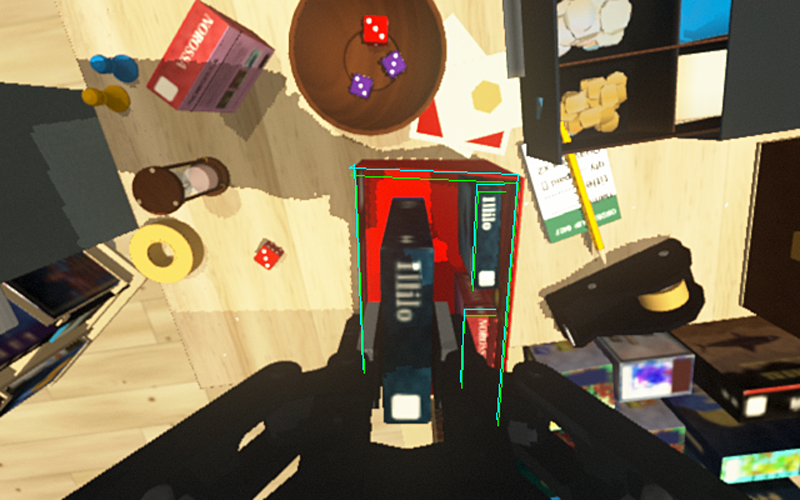

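The overlay with display pose (.611, -.134, 1.42) matches the rim corner at (353,166) and the fixed packs. The held pocket box sits upright over its slot, so I'll lower it.

Emit:
play_rows --increments '[[[5,2,-1,10,-0.003],[5,0,0,30,0],[5,0,0,35,0],[5,0,0,35,0],[5,0,0,15,0],[5,0,0,5,0],[5,0,0,0,0]]]'

```text
time_s: 20.7
tcp_pos: [0.6043, -0.0847, 0.0594]
eef_rot: [0.0, 0.758, 0.653, 0.0]
contact_force: [-0.2, -0.7, 0.4]
opening: 0.0181
finger_force: 39.5
```

```bash
python3 - <<'E'
from h import *
go(.6042,-.0842,.047,-8.6); print(sense()["contact_force"],sense()["wrist_torque"])
E
```

```text
shift [ 0.5 -0.2 12.4] tool-y ang -8.5 turn 0.001 (j7 0.11) | t 20.7
[-0.15029451 -0.66685159  0.3940594 ] [0.00979883 0.02660905 0.0017267 ]
```

Emit:
play_rows --increments '[[[5,0,0,7,0],[5,0,0,4,0],[5,0,0,1,0],[5,0,0,0,0]]]'

```text
time_s: 21.1
tcp_pos: [0.6046, -0.0845, 0.0473]
eef_rot: [0.0, 0.757, 0.653, 0.0]
contact_force: [-0.3, -0.1, -1.0]
opening: 0.0178
finger_force: 39.5
```

Emit:
play_rows --increments '[[[5,0,0,1,0],[5,0,0,0,0],[32,0,0,0,0],[32,0,0,0,0],[32,0,0,0,0],[32,0,0,-20,0],[32,0,0,-35,0],[32,0,0,-35,0],[32,0,0,-35,0],[32,0,0,0,0]]]'

```text
time_s: 22.1
tcp_pos: [0.6069, -0.0851, 0.176]
eef_rot: [0.002, 0.758, 0.653, 0.003]
contact_force: [1.0, -0.7, -0.7]
opening: 0.0318
finger_force: 0.0
```

```bash
python3 - <<'E'
from h import *
np.set_printoptions(precision=4,suppress=True)
c=camera_info("wrist"); im=read_camera("wrist"); cv2.imwrite("pics/w10.png",im); np.save("w10.npy",c,allow_pickle=True)
p=(.6041,-.0854,1.42); print(proj(0,boxpts(p,(37,9.5,100)),c).round(0).tolist())
hsv=cv2.cvtColor(im,cv2.COLOR_BGR2HSV); red=((hsv[...,0]>170)|(hsv[...,0]<8))&(hsv[...,1]>120)
for r in(140,155,170,185,200,215): print(r,"".join(".R"[int(v)] if hsv[r,i,2]>75 and not v else ("R" if v else "#") for i,v in zip(range(270,430,2),red[r,270:430:2])))
# tuck: fit in w9 (box visible top-left)
im=cv2.imread("pics/w9.png"); c9=np.load("w9.npy",allow_pickle=True).item(); hsv=cv2.cvtColor(im,cv2.COLOR_BGR2HSV)
m=(((hsv[...,0]>140)|(hsv[...,0]<7))&(hsv[...,1]>50)).astype(np.uint8); m[:,230:]=0; m[110:]=0; m=cv2.morphologyEx(m,cv2.MORPH_CLOSE,np.ones((5,5),np.uint8)); m=cv2.morphologyEx(m,cv2.MORPH_OPEN,np.ones((5,5),np.uint8))
n,l,st,ce=cv2.connectedComponentsWithStats(m); i=1+st[1:,4].argmax(); print(st[i]); m=(l==i).astype(np.uint8)
for d in((33,12,92),(37,9.5,98)): print(iou_fit(m,c9,(.481,.055,.72),d))
# and in w1
im=cv2.imread("pics/w1.png"); c1=np.load("w1.npy",allow_pickle=True).item(); hsv=cv2.cvtColor(im,cv2.COLOR_BGR2HSV)
m=(((hsv[...,0]>140)|(hsv[...,0]<7))&(hsv[...,1]>50)).astype(np.uint8); k=np.zeros_like(m); k[150:240,125:250]=1; m=cv2.morphologyEx(m*k,cv2.MORPH_CLOSE,np.ones((5,5),np.uint8)); m=cv2.morphologyEx(m,cv2.MORPH_OPEN,np.ones((5,5),np.uint8))
n,l,st,ce=cv2.connectedComponentsWithStats(m); i=1+st[1:,4].argmax(); print(st[i]); m=(l==i).astype(np.uint8)
for d in((33,12,92),(37,9.5,98)): print(iou_fit(m,c1,(.481,.055,.72),d))
E
```

```text
[[330.0, 199.0], [332.0, 234.0], [314.0, 199.0], [311.0, 234.0], [331.0, 137.0], [333.0, 151.0], [314.0, 137.0], [310.0, 151.0]]
140 .....R..RRRRRRRRRRRRRRR#RRRRRRRRRRRRRRRRRRRRRRRRRRRRRRRRRRRRRRRRRRRR............
155 .....RR..RRRRRRRRRRRRR###########RRRRRRRRRRRRRRR##..#############.R......RR.....
170 .....RR.RRRRRRRRRRRRRR###.....###RRRRRRRRRRRRRRR###.#####........#RRRR..RRR.....
185 ......RRRRRRRRRRRRRRRR########.#.RRRRRRRRRRRRRRR#########.....#..#RRRR.RRR......
200 ......RRRRRRRRRRRRRRRR######.#..RRRRRRRRRRRRRRRR###########..##.#RRR.RRRR.......
215 ......RRRRRRRRRRRRRRRR#######.#.RRRRRRRRRRRRRRRRRR##..###########.RRR.RR........
[ 122    0   96   89 4417]
(array([0.4834, 0.0522, 0.7376]), np.float64(0.7367806505421184))
(array([0.4866, 0.0538, 0.7209]), np.float64(0.6873735014790596))
[ 148  160   80   78 3459]
(array([0.4833, 0.0532, 0.7732]), np.float64(0.8080524344569289))
(array([0.4843, 0.056 , 0.7373]), np.float64(0.7299008229584301))
```

Emit:
play_rows --increments '[[[32,0,0,-20,0],[32,24,-29,0,0],[32,24,-29,0,0],[32,24,-29,0,0],[32,23,-28,0,0],[32,23,-28,0,0],[55,0,0,0,0.13],[55,0,0,0,0.13],[55,0,0,0,0.13],[55,0,0,0,0.13]]]'

```text
time_s: 23.15
tcp_pos: [0.4795, 0.0535, 0.1898]
eef_rot: [-0.0, 0.901, 0.434, -0.001]
contact_force: [0.4, 0.0, -0.3]
opening: 0.0549
finger_force: 0.0
```

Emit:
play_rows --increments '[[[55,0,0,0,0.13],[55,0,0,0,0],[55,0,0,0,0]]]'

```text
time_s: 23.45
tcp_pos: [0.4798, 0.0534, 0.1902]
eef_rot: [-0.0, 0.926, 0.379, -0.001]
contact_force: [0.0, 0.3, -0.5]
opening: 0.055
finger_force: 0.0
```

```bash
python3 - <<'E'
from h import *
np.set_printoptions(precision=4,suppress=True)
go(.483,.053,.19,-46)
c=camera_info("wrist"); im=read_camera("wrist"); cv2.imwrite("pics/w11.png",im); np.save("w11.npy",c,allow_pickle=True)
hsv=cv2.cvtColor(im,cv2.COLOR_BGR2HSV)
print(proj(0,boxpts((.483,.053,.76),(33,12,92)),c).round(0).tolist())
m=(((hsv[...,0]>140)|(hsv[...,0]<8))&(hsv[...,1]>60)).astype(np.uint8); k=np.zeros_like(m); k[100:300,260:400]=1; m=cv2.morphologyEx(m*k,cv2.MORPH_CLOSE,np.ones((7,7),np.uint8)); m=cv2.morphologyEx(m,cv2.MORPH_OPEN,np.ones((5,5),np.uint8))
n,l,st,ce=cv2.connectedComponentsWithStats(m); i=1+st[1:,4].argmax(); print(st[i]); m=(l==i).astype(np.uint8)
print(cv2.approxPolyDP(cv2.convexHull(np.argwhere(m)[:,::-1].astype(np.int32)),3,True)[:,0].tolist())
for d in((33,12,92),(37,9.5,98)): print(iou_fit(m,c,(.483,.053,.76),d))
E
```

```text
shift [2.  2.5 0.2] tool-y ang -45.5 turn 0.009 (j7 -1.00) | t 23.4
[[337.0, 190.0], [341.0, 217.0], [318.0, 190.0], [315.0, 217.0], [339.0, 136.0], [343.0, 148.0], [318.0, 135.0], [316.0, 147.0]]
[ 316  139   28   79 1758]
[[339, 139], [343, 149], [339, 217], [316, 216], [319, 144]]
(array([0.4839, 0.0525, 0.7246]), np.float64(0.7961956521739131))
(array([0.4832, 0.053 , 0.7727]), np.float64(0.6897777777777778))
```

Emit:
play_rows --increments '[[[55,2,3,25,0.035],[55,0,0,35,0],[55,0,0,35,0],[55,0,0,35,0],[55,0,0,15,0],[55,0,0,6,0],[55,0,0,0,0],[5,0,0,0,0],[5,0,0,0,0],[5,0,0,0,0]]]' --grip_force 45

```text
time_s: 24.5
tcp_pos: [0.485, 0.0529, 0.0412]
eef_rot: [-0.0, 0.933, 0.361, 0.001]
contact_force: [0.2, -0.2, 4.9]
opening: 0.0231
finger_force: 45.1
```

Emit:
play_rows --increments '[[[5,0,0,0,0],[5,0,0,0,0],[5,0,0,0,0]]]'

```text
time_s: 24.8
tcp_pos: [0.485, 0.0529, 0.0412]
eef_rot: [0.0, 0.933, 0.361, 0.001]
contact_force: [-1.4, -0.6, 7.1]
opening: 0.0226
finger_force: 45.3
```

Emit:
play_rows --increments '[[[5,0,0,-10,0],[5,0,0,-30,0],[5,0,0,-35,0],[5,0,0,-35,0],[5,0,0,-35,-0.136],[5,0,0,0,-0.136],[5,0,0,0,-0.136],[5,0,0,0,-0.136],[5,0,0,0,-0.136],[5,0,0,0,0]]]'

```text
time_s: 25.8
tcp_pos: [0.4835, 0.0525, 0.1854]
eef_rot: [-0.0, 0.758, 0.652, 0.0]
contact_force: [-0.1, -0.5, -2.2]
opening: 0.0231
finger_force: 44.5
```

```bash
python3 - <<'E'
from h import *
go(.5903,-.1772,.185,-8.6)
E
```

```text
shift [-211.   140.1    0.4] tool-y ang -8.6 turn -0.001 (j7 -0.35) | t 25.8
```

Emit:
play_rows --increments '[[[5,-30,20,0,0],[5,-30,20,0,0],[5,-30,20,0,0],[5,-30,20,0,0],[5,-30,20,0,0],[5,-31,20,0,0],[5,-30,20,0,0],[5,0,0,0,0],[5,0,0,0,0]]]'

```text
time_s: 26.7
tcp_pos: [0.5896, -0.1781, 0.1848]
eef_rot: [-0.0, 0.761, 0.649, -0.001]
contact_force: [-0.7, 0.6, -1.3]
opening: 0.0228
finger_force: 44.7
```

```bash
python3 - <<'E'
from h import *
go(.5903,-.1772,.043,-8.6)
im=read_camera("wrist"); c=camera_info("wrist"); cv2.imwrite("pics/w12.png",im); np.save("w12.npy",c,allow_pickle=True)
print(proj(0,boxpts((.6041,-.0854,1.42),(37,9.5,100)),c).round(0).tolist())
print(proj(0,boxpts((.5901,-.1784,1.42),(33,12,94)),c).round(0).tolist())
hsv=cv2.cvtColor(im,cv2.COLOR_BGR2HSV); red=((hsv[...,0]>170)|(hsv[...,0]<8))&(hsv[...,1]>120)
for r in range(20,240,15): print(r,"".join("R" if v else ".#"[int(hsv[r,i,2]<75)] for i,v in zip(range(260,430,2),red[r,260:430:2])))
E
```

```text
shift [  1.1   0.7 141.8] tool-y ang -9.1 turn -0.008 (j7 0.23) | t 26.7
[[334.0, 118.0], [338.0, 126.0], [318.0, 118.0], [315.0, 126.0], [335.0, 46.0], [338.0, 26.0], [317.0, 46.0], [313.0, 26.0]]
[[336.0, 194.0], [339.0, 224.0], [316.0, 194.0], [314.0, 224.0], [337.0, 140.0], [340.0, 154.0], [316.0, 140.0], [312.0, 154.0]]
20 ............................................RRRRRRRRRRRRRRR.RRR..R...R.R..R.........R
35 ..........RR.RRRRRRRRRRRRRR.###..#...#..RRRRRRRRRRRRRRRRR.RRRR######.###.....R.....RR
50 ..........RR..RRRRRRRRRRRRRR###.......#.RRRRRRRRRRRRRRRR###..######........#RRRR...RR
65 ...........R..RRRRRRRRRRRRRR#########...RRRRRRRRRRRRRRRR####.#####......#...RRRRR.RR.
80 ...........RRRRRRRRRRRRRRRRR#####..##...RRRRRRRRRRRRRRRR####.########.....##RR.R.RRR.
95 ...........RRRRRRRRRRRRRRRRR#######....RRRRRRRRRRRRRRRRR######.########...#.RRRRRRR..
110 ............RRRRRRRRRRRRRRRR##.........RRRRRRRRRRRRRRRRR#####..####......##RRR..RR...
125 ............RRRRRRRRRRRRRRRRRRRRRRRRRRRRRRRRRRRRRRRRRRRRRRRR.#####.......##.R..RRR...
140 ............RRRRRRRRRRRRRRRRRRRRRRRRRRRRRRRRRRRRRRRRRRRRRRRRRRRRRRRRRRR.........R....
155 .............RRRRRRRRRRRRRRRRRRRRRRRRRRRRRRRRRRRRRRRRRRRR..RRRRRRRRRRRRRRR.....R.....
170 .............RRRRRRRRRRRRRRRRRRRRRRRRRRRRRRRRRRRRRRRRRRRR...RRRRRRRR.RRRRRR..RRR.....
185 .............RRRRRRRRRRRRRRRRRRRRRRRRRRRRRRRRRRRRRRRRRRRR...RRRRRR...RRRRRRRRRR......
200 ...............RRRRRRRRRRRRRRR......RRRRRRRRRRRRRRRRRRRRR...RRRRR....RRRRRRRRR.......
215 ...............RRRRRRRRRRRRRRRRRRRRRRRRRRRRRRRRRRRRRRRRRRR..RRR.......RRRRRRR........
230 ..................RRRRRRRRRRRRRR...RRRRRRRRRRRRRRRRRRRRRRRRRRRRRRRRRRRRR.RRRR......##
```

Emit:
play_rows --increments '[[[5,1,1,10,-0.008],[5,0,0,30,0],[5,0,0,35,0],[5,0,0,35,0],[5,0,0,18,0],[5,0,0,6,0],[5,0,0,4,0],[5,0,0,2,0],[5,0,0,0,0]]]'

```text
time_s: 27.65
tcp_pos: [0.5917, -0.1763, 0.0458]
eef_rot: [0.0, 0.756, 0.654, 0.001]
contact_force: [0.4, -0.1, -0.9]
opening: 0.0226
finger_force: 44.7
```

```bash
python3 - <<'E'
from h import *
go(.5903,-.1772,.043,-8.6); print(sense()["contact_force"])
E
```

```text
shift [-1.1 -1.3  2.8] tool-y ang -8.3 turn 0.005 (j7 0.31) | t 27.6
[ 0.38461474 -0.11384303 -0.85046944]
```

Emit:
play_rows --increments '[[[5,-1,-1,2,0.005],[5,0,0,1,0],[5,0,0,0,0],[37,0,0,0,0],[37,0,0,0,0],[37,0,0,0,0],[37,0,0,-20,0],[37,0,0,-35,0],[37,0,0,-35,0],[37,0,0,-40,0]]]'

```text
time_s: 28.65
tcp_pos: [0.5894, -0.1772, 0.1727]
eef_rot: [-0.0, 0.758, 0.652, -0.0]
contact_force: [1.0, -0.4, -0.0]
opening: 0.037
finger_force: 0.0
```

```bash
python3 - <<'E'
from h import *
np.set_printoptions(precision=4,suppress=True)
im=read_camera("wrist"); c=camera_info("wrist"); cv2.imwrite("pics/w13.png",im); np.save("w13.npy",c,allow_pickle=True)
print(proj(0,boxpts((.5901,-.1784,1.42),(33,12,94)),c).round(0).tolist())
hsv=cv2.cvtColor(im,cv2.COLOR_BGR2HSV); v=hsv[...,1]
for r in range(125,235,12): print(r," ".join("%d/%d"%(hsv[r,i,0],hsv[r,i,1]) for i in range(300,360,4)))
go(.464,-.107,.16,-49)
# die in w8 and w9
for f in("w8","w9"):
    im=cv2.imread(f"pics/{f}.png"); cc=np.load(f+".npy",allow_pickle=True).item(); h=cv2.cvtColor(im,cv2.COLOR_BGR2HSV)
    u=proj(0,[.464,-.107,.015],cc)[0].astype(int); m=((((h[...,0]>170)|(h[...,0]<6))&(h[...,1]>110))).astype(np.uint8); k=np.zeros_like(m); k[u[1]-22:u[1]+22,u[0]-22:u[0]+22]=1
    m=cv2.morphologyEx(m*k,cv2.MORPH_CLOSE,np.ones((5,5),np.uint8)); print(f,u,m.sum(),[iou_fit(m,cc,(.464,-.107,a),(9.5,9.5,19)) for a in(.7,.2)])
E
```

```text
[[332.0, 194.0], [335.0, 225.0], [312.0, 195.0], [309.0, 225.0], [333.0, 139.0], [336.0, 153.0], [312.0, 139.0], [308.0, 153.0]]
125 3/228 2/224 2/231 1/241 1/231 0/202 0/197 0/188 0/190 0/192 0/221 2/251 1/255 1/255 1/255
137 2/224 3/231 3/228 2/226 2/229 1/229 2/231 1/244 2/254 1/242 2/252 1/255 1/233 1/230 1/232
149 3/226 2/232 2/231 2/232 3/171 3/162 5/159 4/155 3/163 2/162 2/255 2/255 1/235 1/234 2/237
161 2/223 3/223 2/224 2/191 3/189 2/185 4/162 3/184 2/198 2/171 2/157 2/255 2/230 1/231 2/235
173 3/222 2/223 3/229 1/188 3/192 3/189 5/150 7/119 3/186 2/173 1/157 1/255 2/236 2/235 1/235
185 3/219 3/220 3/217 1/195 2/184 2/185 8/110 3/173 3/177 2/184 1/170 2/252 2/234 1/233 2/233
197 3/241 3/248 3/240 2/218 2/191 2/187 9/108 5/141 3/170 3/171 1/148 3/254 2/255 3/255 2/253
209 4/221 3/230 3/215 3/199 2/192 3/180 3/181 3/184 3/170 3/168 1/152 2/225 2/230 2/224 2/220
221 5/188 5/188 6/201 4/180 3/184 45/2 30/5 24/5 90/1 3/174 1/168 5/201 3/205 4/203 3/208
233 8/197 6/190 5/194 4/183 5/195 6/199 5/196 5/203 4/189 4/187 5/201 3/190 4/197 5/200 4/201
shift [  51.4 -137.9   19. ] tool-y ang -8.6 turn 0.705 (j7 0.24) | t 28.7
w8 [285  76] 360 [(array([ 0.4649, -0.1104,  0.7238]), np.float64(0.7659574468085106)), (array([ 0.4657, -0.1097,  0.3025]), np.float64(0.7240663900414938))]
w9 [211 202] 224 [(array([ 0.4648, -0.1115,  0.6933]), np.float64(0.5773195876288659)), (array([ 0.4652, -0.1109,  0.3417]), np.float64(0.5492610837438424))]
```

Emit:
play_rows --increments '[[[37,13,-34,0,0],[37,13,-35,0,0],[37,13,-35,0,0],[37,12,-34,0,0],[40,0,0,10,0.141],[40,0,0,10,0.141],[40,0,0,10,0.141],[40,0,0,10,0.141],[40,0,0,10,0.141],[40,0,0,0,0]]]'

```text
time_s: 29.7
tcp_pos: [0.4602, -0.1062, 0.1208]
eef_rot: [-0.0, 0.937, 0.349, -0.001]
contact_force: [0.2, 0.8, 0.8]
opening: 0.0399
finger_force: 0.0
```

```bash
python3 - <<'E'
from h import *
np.set_printoptions(precision=4,suppress=True)
c=camera_info("wrist"); im=read_camera("wrist"); cv2.imwrite("pics/w14.png",im); np.save("w14.npy",c,allow_pickle=True)
h=cv2.cvtColor(im,cv2.COLOR_BGR2HSV)
u=proj(0,[.465,-.108,.012],c)[0].astype(int); m=((((h[...,0]>170)|(h[...,0]<6))&(h[...,1]>110))).astype(np.uint8); k=np.zeros_like(m); k[u[1]-45:u[1]+45,u[0]-45:u[0]+45]=1
m=cv2.morphologyEx(m*k,cv2.MORPH_CLOSE,np.ones((9,9),np.uint8)); print(u,m.sum(),cv2.minAreaRect(np.argwhere(m)[:,::-1].astype(np.int32)),cv2.boundingRect(m))
p=[iou_fit(m,c,(.465,-.108,a),(9.5,9.5,19)) for a in(.7,.4,1.)]; print(p)
b=max(p,key=lambda q:q[1])[0]; go(b[0],b[1],-.018,np.degrees(b[2])-90)
E
```

```text
[330 180] 360 ((333.0, 181.5), (19.0, 18.0), 90.0) (324, 172, 19, 20)
[(array([ 0.4643, -0.1114,  0.7662]), np.float64(0.6741573033707865)), (array([ 0.4661, -0.1095,  0.73  ]), np.float64(0.6883365200764818)), (array([ 0.4642, -0.1118,  0.9005]), np.float64(0.6766917293233082))]
shift [  2.1   6.  139.6] tool-y ang -48.8 turn -0.012 (j7 -0.71) | t 29.8
```

```bash
python3 - <<'E'
from h import *
c=np.load("w14.npy",allow_pickle=True).item(); p=ray(0,(333,181.5),.019,c); print(p)
go(p[0],p[1],-.018,-49)
E
```

```text
[ 0.46666957 -0.10905322  0.019     ]
shift [  2.8   6.1 139.6] tool-y ang -48.8 turn 0.003 (j7 -0.71) | t 29.8
```

Emit:
play_rows --increments '[[[45,3,6,20,0],[45,0,0,35,0],[45,0,0,35,0],[45,0,0,25,0],[45,0,0,10,0],[45,0,0,6,0],[45,0,0,4,0],[45,0,0,2,0],[45,0,0,0,0]]]'

```text
time_s: 30.65
tcp_pos: [0.4679, -0.1088, -0.0145]
eef_rot: [0.0, 0.937, 0.351, 0.001]
contact_force: [-0.4, -0.7, 1.0]
opening: 0.0449
finger_force: 0.0
```

```bash
python3 - <<'E'
from h import *
go(.4665,-.109,-.018,-49); print(sense()["contact_force"])
E
```

```text
shift [-1.3 -0.8  3.5] tool-y ang -49.0 turn 0.001 (j7 -0.53) | t 30.6
[-0.39927396 -0.69025947  0.98366405]
```

Going a little lower, then closing gently.

Emit:
play_rows --increments '[[[45,-1,-1,3,0],[45,0,0,3,0],[5,0,0,0,0],[5,0,0,0,0],[5,0,0,0,0],[5,0,0,0,0],[5,0,0,0,0]]]' --grip_force 25

```text
time_s: 31.35
tcp_pos: [0.466, -0.1087, -0.021]
eef_rot: [0.0, 0.937, 0.35, 0.0]
contact_force: [-1.0, 0.3, 1.9]
opening: 0.0175
finger_force: 24.5
```

Emit:
play_rows --increments '[[[5,0,0,-10,0],[5,0,0,-30,0],[5,0,0,-35,0],[5,0,0,-35,0],[5,0,0,-10,0],[5,0,0,0,0]]]'

```text
time_s: 31.95
tcp_pos: [0.4673, -0.1087, 0.1008]
eef_rot: [0.0, 0.937, 0.35, 0.002]
contact_force: [0.3, 0.3, 0.1]
opening: 0.0175
finger_force: 24.5
```

```bash
python3 - <<'E'
from h import *
np.set_printoptions(precision=4,suppress=True)
for f,roi in(("w9",(225,0,360,125)),("w1",(140,230,235,300))):
    im=cv2.imread(f"pics/{f}.png"); c=np.load(f+".npy",allow_pickle=True).item()
    h=cv2.cvtColor(im,cv2.COLOR_BGR2HSV); x0,y0,x1,y1=roi
    m=((h[...,0]<18)&(h[...,1]>110)&(h[...,2]<160)).astype(np.uint8); k=np.zeros_like(m);k[y0:y1,x0:x1]=1; m=cv2.morphologyEx(m*k,cv2.MORPH_OPEN,np.ones((3,3),np.uint8))
    n,l,st,ce=cv2.connectedComponentsWithStats(m); i=1+st[1:,4].argmax(); H=cv2.convexHull(np.argwhere(l==i)[:,::-1].astype(np.int32)); print(f,st[i])
    q=np.array([ray(0,p,.046,c)[:2] for p in H[:,0] if y0+2<p[1]<y1-3]); r=least_squares(lambda v:np.hypot(*(q-v[:2]).T)-.06,(.592,.045),loss="soft_l1",f_scale=.002); print(r.x,np.hypot(*(q-r.x).T).round(3))
s=sense(); print(s["opening"],s["finger_force"]); go(.592,.046,.1,-49)
E
```

```text
w9 [  231     0   126   108 10451]
[0.5945 0.045 ] [0.058 0.059 0.059 0.059 0.059 0.06  0.06  0.06  0.06  0.06  0.06  0.06
 0.06  0.06  0.06  0.059 0.059 0.059 0.059 0.059 0.058 0.058 0.058 0.058
 0.058 0.058 0.058 0.058 0.058]
w1 [ 140  235   95   65 4070]
[0.5835 0.0343] [0.062 0.035 0.034 0.062 0.048 0.049 0.056 0.057 0.06  0.061 0.062 0.065
 0.066]
0.01754278961022503 24.497414231300354
shift [195.6 -34.9   1.4] tool-y ang -49.0 turn 0.0 (j7 -0.68) | t 31.9
```

Emit:
play_rows --increments '[[[5,0,0,-30,0],[5,33,-6,0,0],[5,33,-6,0,0],[5,33,-6,0,0],[5,33,-6,0,0],[5,33,-6,0,0],[5,32,-6,0,0],[5,0,0,20,0],[5,0,0,30,0],[5,0,0,0,0]]]'

```text
time_s: 32.95
tcp_pos: [0.5873, 0.0474, 0.0737]
eef_rot: [-0.0, 0.937, 0.35, -0.004]
contact_force: [0.1, 0.5, -0.4]
opening: 0.0175
finger_force: 24.5
```

```bash
python3 - <<'E'
from h import *
np.set_printoptions(precision=4,suppress=True)
go(.594,.0455,.012,-49)
# dice in bowl from w9
im=cv2.imread("pics/w9.png"); c=np.load("w9.npy",allow_pickle=True).item()
for n,p in(("red",(375,30)),("pur1",(393,65)),("pur2",(360,86))): print(n,(ray(0,np.array(p)/1.25,.023,c)[:2]-[.594,.0455])*1000)
E
```

```text
shift [ 4.3  6.  61.7] tool-y ang -49.0 turn 0.0 (j7 -0.84) | t 33.0
red [ 7.9917 16.7592]
pur1 [ 17.8713 -10.1985]
pur2 [-11.3162 -21.5711]
```

Emit:
play_rows --increments '[[[5,-4,-4,15,0],[5,0,0,25,0],[5,0,0,18,0],[5,0,0,8,0],[5,0,0,0,0],[5,0,0,0,0]]]'

```text
time_s: 33.55
tcp_pos: [0.5859, 0.048, 0.0138]
eef_rot: [0.0, 0.937, 0.35, 0.0]
contact_force: [0.7, 0.1, 1.4]
opening: 0.0178
finger_force: 24.5
```

Emit:
play_rows --increments '[[[5,-2,-2,6,0],[5,0,0,0,0],[30,0,0,0,0],[30,0,0,0,0],[30,0,0,0,0],[30,0,0,-20,0],[30,0,0,-35,0],[30,0,0,-40,0],[30,0,0,-40,0],[30,0,0,0,0]]]'

```text
time_s: 34.55
tcp_pos: [0.5859, 0.0484, 0.1477]
eef_rot: [0.0, 0.937, 0.35, 0.004]
contact_force: [-0.5, -0.4, -0.7]
opening: 0.03
finger_force: 0.0
```

```bash
python3 - <<'E'
from h import *
np.set_printoptions(precision=4,suppress=True)
c=camera_info("wrist"); im=read_camera("wrist"); cv2.imwrite("pics/w15.png",im); np.save("w15.npy",c,allow_pickle=True)
h=cv2.cvtColor(im,cv2.COLOR_BGR2HSV); u=proj(0,[.594,.0455,.02],c)[0]; print("bowl px",u)
red=(((h[...,0]>170)|(h[...,0]<5))&(h[...,1]>150)&(h[...,2]>120)).astype(np.uint8); red=cv2.morphologyEx(red,cv2.MORPH_CLOSE,np.ones((5,5),np.uint8))
n,l,st,ce=cv2.connectedComponentsWithStats(red)
for i in range(1,n):
    if st[i,4]>60: print(st[i],ce[i],ray(0,ce[i],.02,c)[:2])
# pots in rack, from top camera
t=read_camera("top"); cv2.imwrite("pics/top9.png",t); s=read_camera("scene"); cv2.imwrite("pics/scene9.png",s)
E
```

```text
bowl px [332.9382 174.785 ]
[313 145  25  47 773] [325.4334 169.7283] [0.593  0.0546]
[437 144  24  23 166] [450.5843 154.5663] [ 0.6856 -0.0288]
[400 169  14  18 137] [404.3869 177.5474] [ 0.6392 -0.0109]
[ 383  200  257  172 4741] [496.0215 275.5866] [ 0.627  -0.1685]
[ 544  288   58   60 1322] [572.0204 315.4153] [ 0.651  -0.2769]
[501 322  21  18 121] [510.2479 329.2645] [ 0.5912 -0.2375]
```

```bash
python3 - <<'E'
from h import *
np.set_printoptions(precision=4,suppress=True)
a=cv2.imread("pics/scene0.png").astype(int);b=cv2.imread("pics/scene9.png").astype(int)
for n,P in(("timer",(.428,-.024,.05)),("tape",(.373,-.088,.012)),("brownR",(.53,.172,.03)),("brownL",(.53,.24,.03)),("old blue",(.397,-.189,.05)),("old tuck",(.483,.053,.05))):
    u=proj("scene",P)[0].astype(int); k=np.s_[u[1]-14:u[1]+14,u[0]-10:u[0]+10]; print(n,u,np.abs(a[k]-b[k]).mean().round(1))
# pots and packs in scene9: mean colour at predicted places
for n,P in(("black cap",(.6-.015,.225,.045)),("blue band",(.587,.23,.025)),("white cap",(.6,.172,.052)),("pocket top",(.604,-.085,.1)),("pocket face",(.595,-.084,.07)),("tuck top",(.59,-.178,.094)),("tuck face",(.578,-.177,.07))):
    u=proj("scene",P)[0].astype(int); print(n,u,b[u[1]-2:u[1]+3,u[0]-2:u[0]+3].mean((0,1)).round(0), a[u[1]-2:u[1]+3,u[0]-2:u[0]+3].mean((0,1)).round(0))
# tops edges in w15-independent check: top camera rows across packs
t=cv2.imread("pics/top9.png"); h=cv2.cvtColor(t,cv2.COLOR_BGR2HSV)
print(proj("top",boxpts((.6041,-.0904,1.42),(37,9.5,100))[1::2]).round(0).tolist(),proj("top",boxpts((.5901,-.1834,1.42),(33,12,94))[1::2]).round(0).tolist())
g=cv2.absdiff(t,cv2.imread("pics/top0.png")).max(2)
m=(g>40).astype(np.uint8); 
for r in range(108,184,4): print(r,"".join(".#"[v] for v in m[r,345:480:2]))
E
```

```text
timer [388 207] 7.0
tape [432 217] 8.7
brownR [267 251] 2.7
brownL [236 276] 2.7
old blue [451 169] 91.2
old tuck [336 216] 119.0
black cap [219 248] [60. 49. 27.] [139. 206. 231.]
blue band [218 257] [125. 132. 134.] [158. 228. 244.]
white cap [237 223] [244. 246. 247.] [102. 147. 174.]
pocket top [332 132] [74. 61. 27.] [ 55.  52. 105.]
pocket face [335 147] [95. 85. 63.] [ 31.  32. 108.]
tuck top [367 117] [115. 122. 235.] [ 16.  17. 119.]
tuck face [371 130] [109.  95. 133.] [ 17.  16. 119.]
[[406.0, 136.0], [404.0, 147.0], [363.0, 129.0], [361.0, 140.0]] [[457.0, 144.0], [455.0, 157.0], [419.0, 137.0], [417.0, 151.0]]
108 #..####...###.................##....................................
112 ######....###.......................................................
116 ######...###............................................#...........
120 #####....####.......................................................
124 ###.................................................................
128 ##..................................................................
132 ##..........#..#...........
[... 217 characters left out ...]
####.....##.##############.###.............
148 #....#######################....####.############.######.......#....
152 #...######################.....#####..#.....##.#..######............
156 #...####################.....##################....####.............
160 #...###################.....#######################.................
164 #..##.....###########......#######################..................
168 ...........................###################......................
172 ..........##.........................########.......................
176 ########...#........................................................
180 #############.......................................................
```

```bash
python3 -c "
from workcell import *
print(sense()['time_s']); print(sign_off())"
```

```text
34.7
the job is handed in; nothing more can be done
None
```

I handed the job in at 34.7 s: the paint pots are in the two front bays, the pocket card game and tuck box stand upright in the red display in front of their own kinds, and the die is in the bowl. The last camera checks agree with this, and the sand timer and tape roll appear not to have moved.

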